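Load two drives of different thickness into a leaning drive dock and lock them in

ROBOT

A 6-joint arm with a two-finger parallel gripper is mounted at the origin on a cart in front of the work surface, level with it; the furniture and walls round the work are solid. World frame = base frame: x ahead of the robot, y to its left, z up, the work surface at z = 0. Lengths are in m, angles in degrees, forces in N, time in s.
With the tool pointing down it reaches from about 0.3 to 0.75 m from the base axis. Payload 8.5 kg.
Tool frame: the origin (TCP) lies at the very end of the fingers, on their centre line; the grasp point (between the pads) lies 19 mm behind it (env.hold_point_z is the distance from the TCP to the grasp point, in m); z points along the fingers, y is the line along which they close (so a half turn about z gives the same grasp; the last joint's range is limited). The gripper opens to 85 mm and grips with 20 to 120 N. Pads are 22 mm wide; open, the fingers measure 114 mm over their backs; the gripper's body (76 mm by 85 mm) begins 54 mm behind the grasp point. The pads swing forward as they close: fully open they stand 13 mm farther back than shut.
Start: joints at [-12.336, 21.807, 74.336, -0, 83.858, -12.336], TCP at [0.55, 0, 0.207] pointing down, gripper open.
Joint ranges: [-178.18, 178.18], [-50.72, 133.34], [12.68, 142.11], [-81.47, 261.47], [9.98, 163.14], [-165.26, 165.26]. Speed limits (degrees/s): [136.94, 136.94, 180, 180, 180, 180].

INTERFACE

Orientations are given as a 3x3 rotation matrix whose columns are the frame's x, y, z axes.
In Python, from rig import env, optics gives the robot as it stands.
- The arm moves only by the shell command python3 -m jog 'ROWS' [OPENING] [FORCE]. ROWS is JSON, a list of rows, each an object with "linear": the shift along the tool's x, y, z in units of 40 mm (1.0 is 40 mm), a list of three; "roll": the turn about the tool's z in units of 5 degrees (1.0 is 5 degrees). A call has 1 to 12 rows; each row shifts and turns the commanded pose from where the row before left it, along the tool's axes as they then stand; what a row does not reach is not made up. A row lasts 1/12 s, in which the tool goes at most 41.7 mm and 7.16 degrees, less where a joint would pass 70% of its speed; a pose out of reach is approached as far as the arm can. A call is refused whole if a number of a shift passes 1 or a number of a turn 1, either way. A call with a gripper value outside its range is refused whole. OPENING is the opening, from -1 (shut) to 1 (fully open), set as the call begins (- or left out, the last holds). The fingers move at their own pace and stop on an object; FORCE is the grip in N (left out, the last holds). Time passes only in rows, so rows that do not move let the fingers close. It gives the time, the measured TCP pose, the force, the opening and the grip force at its end, in the units of the state.
- env.observe(): the state, without advancing time (a new reading comes with each control period).
- optics.get_image(name): name is "scene" or "side" or "wrist"; returns the picture (400x640x3 uint8, red, green, blue); there is no depth.
- optics.calibration(name): a dict with "fov_y" (degrees; the focal length in pixels is half the picture's height over the tangent of half this angle, whatever the lens; pixels are square), "cx", "cy" (the principal point, pixels), "T" (4x4, takes a point from camera to world coordinates). Camera axes: x right, y down, z forward; pixel columns grow to the right and rows downward; lengths in m; the calibration is good to about 2 mm. A picture is of the moment at which its call begins: read the wrist's pose just before it. calibration takes no time and is no camera call; for the wrist camera it gives the pose at the moment of the call.
- env.close_job(): hands the job in; it is judged then, once.
The state is a dict: "time_s": time; "q": joint angles; "qvel": joint speeds; "joint_efforts": joint torques, N m; "position": TCP position; "tool_rot": TCP orientation; "ft_force": force on the tool from outside, world axes, zero at the start; "wrist_torque": the same for the moment, N m; "grip_width": finger opening in m; "gripper_force": force on a finger pad.
Only numpy, scipy, OpenCV 4.12 (cv2) and the standard library are available. Lean on these libraries where they do the work, as an engineer would, in place of code of your own. Each camera call takes 0.05 s, during which the arm holds its last target. There are 200 camera calls.

TASK

Swing the retaining bar of the drive dock back by its black tab, take the two drives out of their packing feet and slide each one, connector end first, fully home into the dock bay that fits its thickness; then swing the bar forward over both drives until it is fully closed. Do not let the drives drop, and leave the tape roll, screwdriver and memory stick where they lie.

Things in the scene. Friction and masses are not known exactly. Their poses are not given: they have to be found in the camera images.
- drive_thin: drive in a plain aluminium case, white label on one face: 70 wide (x) x 9.5 thick (y) x 100 long (z) mm, about 90 g. Starts upright, connector end down, in its packing foot. Origin: centre of the connector end face; z points along the length to the top end. The top 76 mm stick out of the foot: grip it near the top, across the 9.5 mm. Either face may look left in the bay.
- drive_thick: drive in a plain aluminium case, white label on one face: 70 wide (x) x 15 thick (y) x 100 long (z) mm, about 190 g. Starts upright, connector end down, in its packing foot. Origin: centre of the connector end face; z points along the length to the top end. The top 76 mm stick out of the foot: grip it near the top, across the 15 mm. Either face may look left in the bay.
- foot_thin: grey plastic packing foot, fixed, with the 9.5 mm drive upright in it: flange 106 x 53.5 mm, block 88 x 29.5 mm, 34 mm high, pocket 24 mm deep, open at the top (1.25 mm play each side; its floor 10 mm above the bench). Origin: centre of the underside; x along the drive's width, y across its thickness.
- foot_thick: grey plastic packing foot, fixed, with the 15 mm drive upright in it: flange 106 x 59 mm, block 88 x 35 mm, 34 mm high, pocket 24 mm deep, open at the top (1.25 mm play each side; its floor 10 mm above the bench). Origin: centre of the underside; x along the drive's width, y across its thickness.
- bay_thin (a point): centre of the mouth of the dock's left bay, for the 9.5 mm drive: slot 72 (x) by 11.5 (y) mm, 45 mm deep, with a flared collar 4 mm high round it. z points out of the bay, leaning 25 degrees from vertical to the dock's front (robot side); x along the slot, to the back and up; y level, to the dock's left. A drive fully home has its connector end at z = -45 mm and stands 55 mm out.
- bay_thick (a point): centre of the mouth of the dock's right bay, for the 15 mm drive: slot 72 (x) by 17 (y) mm, 45 mm deep, with a flared collar 4 mm high round it. z points out of the bay, leaning 25 degrees from vertical to the dock's front (robot side); x along the slot, to the back and up; y level, to the dock's left. A drive fully home has its connector end at z = -45 mm and stands 55 mm out.
- dock: drive dock, fixed: grey box 100 x 150 x 60 mm with two slots 74 mm apart in its upper face, leaning 25 degrees to the robot side on a dark steel stand (base plate 140 x 158 mm), about parallel to the bench edge. Origin: underside of the stand; x to the dock's back, y to its left, z up. The bay mouths are 83 mm above the bench.
- bail (a joint): angle (rad) of the retaining bar, a U of 8 mm steel rod 170 mm wide on a level hinge at the back of the bays: 0 closed (lies across the middle of both bays, blocking them, 3 mm above drives that are home), growing as it swings up and back to its stop at 1.6, which frees the bays. Stiff hinge, about 1 N at the tab; it stays where it is left.
- bail_tab (a point): grip point in the black tab at the middle of the bar, 27 mm from the bar's centre line. The tab is 10 mm thick (along the hinge line, y), 24 mm wide (x) and ends 40 mm from the bar's centre line. The point turns with the bar: z points along the tab away from the bar, and is parallel to the bays' z when closed. Pinched lightly across its 10 mm, the tab turns between the pads as the bar swings.
- bail_hinge (a point): middle of the hinge line of the bar, on the dock: it does not move. In the leaning frame of the bays it lies midway between them, 45 mm behind (x) and 10 mm above (z) their mouths; axes as at the bays. The bar turns about its y axis; with the bar closed the tab's grip point is at x = -45, z = 80.5 mm from here.
- tape: bystander: small roll of dark tape, 55 mm across, 19 mm high, lying flat. Origin: centre of its underside
- screwdriver: bystander: small screwdriver with a blue handle, 154 mm long, lying down. Origin: under its middle, its length along its y
- usb: bystander: red memory stick, 55 x 19 x 9 mm, lying flat. Origin: centre of its underside
Mind the look-alikes: they are no part of the job. What is shaped like the drive_thin but turquoise is not meant.

How it is judged:
By the outcome, as a careful person would: the job done as asked, in the order asked, and still so for the second after the job is handed in, with the robot touching nothing.
It also fails if it takes over 67 s, if anything falls off the work surface, if the arm or the gripper's body presses on something with over 40 N, if the wrist force passes 120 N, or if a joint passes its speed limit or range.

## Working session

There is one attempt and no reset: what is moved stays moved. The work goes in short steps, Python scripts to look and compute and a shell command to move; the robot and the scene stay as the last step left them, time stands still between calls to the robot, and variables do not carry over. Pictures are saved under pics/ and viewed, at most 10 in all, crops included, and the job is handed in when it is done.

```bash
ls; mkdir -p pics; cat > h.py <<'E'
from rig import env, optics
import numpy as np, cv2
def cal(n):
    c=optics.calibration(n); f=200/np.tan(np.radians(c['fov_y']/2)); return f,c['cx'],c['cy'],np.array(c['T'])
def ray(n,u,v,c=None):
    f,cx,cy,T=c or cal(n); d=T[:3,:3]@np.array([(u-cx)/f,(v-cy)/f,1]); return T[:3,3],d/np.linalg.norm(d)
def onz(n,u,v,z,c=None):
    o,d=ray(n,u,v,c); return o+d*(z-o[2])/d[2]
def tri(a,b):
    A=np.zeros((3,3));B=np.zeros(3)
    for o,d in (a,b):
        P=np.eye(3)-np.outer(d,d);A+=P;B+=P@o
    return np.linalg.solve(A,B)
def proj(n,p,c=None):
    f,cx,cy,T=c or cal(n); q=T[:3,:3].T@(np.array(p)-T[:3,3]); return np.round([cx+f*q[0]/q[2],cy+f*q[1]/q[2]],1)
def snap(n,fn):
    im=optics.get_image(n)[:,:,::-1].copy(); cv2.imwrite('pics/'+fn,im); return im
E
python3 - <<'E'
from h import *
for n in('scene','side','wrist'):
    snap(n,n+'0.png'); f,cx,cy,T=cal(n); print(n,f,cx,cy,T.round(3).tolist(), optics.calibration(n).keys())
a=[cv2.imread(f'pics/{n}0.png') for n in('scene','side')]
print(env.observe())
E
```

```text
pics
scene 507.93569718576947 319.40454514780987 198.53849924103335 [[0.842, -0.335, 0.423, -0.062], [-0.54, -0.55, 0.638, -0.854], [0.019, -0.765, -0.643, 0.843], [0.0, 0.0, 0.0, 1.0]] dict_keys(['fov_y', 'cx', 'cy', 'T'])
side 461.2436106817695 314.8579036199978 199.77157780954477 [[0.99, -0.066, 0.128, 0.332], [-0.144, -0.471, 0.871, -0.918], [0.002, -0.88, -0.475, 0.523], [0.0, 0.0, 0.0, 1.0]] dict_keys(['fov_y', 'cx', 'cy', 'T'])
wrist 291.0985636615436 319.2586931634526 199.99288903608368 [[1.0, 0.001, -0.0, 0.55], [0.001, -0.953, -0.302, 0.077], [-0.001, 0.302, -0.953, 0.374], [0.0, 0.0, 0.0, 1.0]] dict_keys(['fov_y', 'cx', 'cy', 'T'])
{'time_s': 0.15, 'q': array([-1.23365440e+01,  2.18325131e+01,  7.43699464e+01, -1.41540791e-03,
        8.38584557e+01, -1.23371749e+01]), 'qvel': array([-0.01600752,  0.07247008, -0.18592971,  0.04053501, -0.0011225 ,
       -0.12146976]), 'joint_efforts': array([ 1.94521621e-03, -4.48624384e+01, -2.31344014e+01, -1.86937300e-04,
        3.77541786e-03, -1.65174959e-05]), 'position': array([5.49764763e-01, 3.47003778e-05, 2.06378414e-01]), 'tool_rot': array([[-1.35609858e-05,  9.99999455e-01, -1.04386913e-03],
       [ 9.99999979e-01,  1.37730608e-05,  2.03155527e-04],
       [ 2.03169794e-04, -1.04386636e-03, -9.99999435e-01]]), 'ft_force': array([ 0.94806046, -1.09941413,  0.1758404 ]), 'wrist_torque': array([0.00632492, 0.00676382, 0.0015178 ]), 'gripper_force': 0.0, 'grip_width': 0.08512403521228921}
```

View pics/scene0.png

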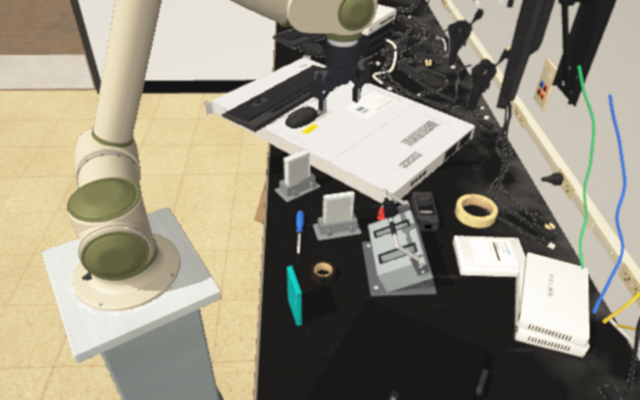

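View pics/side0.png

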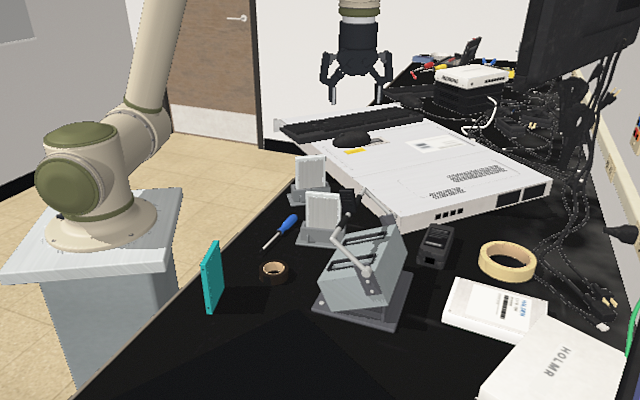

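View pics/wrist0.png

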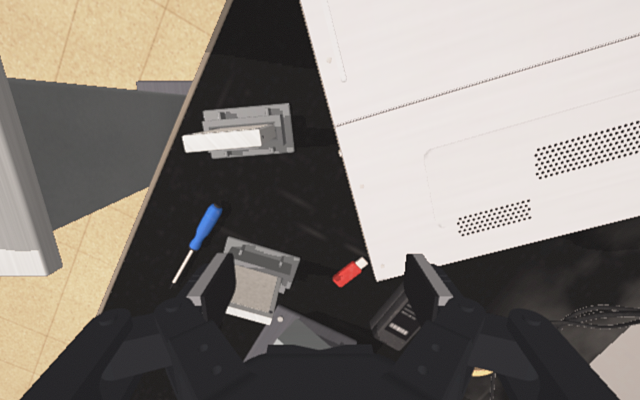

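The scene view shows two white-labelled drives in grey feet, at (296,172) and (337,212), the dock at (397,250) and the tape at (323,269). The turquoise look-alike stands at (295,295) and is not meant. The side view shows the drives at (310,175) and (322,215), the dock at (360,260) and the black tab near (349,216). I'll enlarge to see which drive is thin and which is thick.

```bash
python3 - <<'E'
from h import *
s=cv2.imread('pics/scene0.png')[140:300,270:440]; d=cv2.imread('pics/side0.png')[145:335,280:420]
a=cv2.resize(s,None,fx=2.4,fy=2.4,interpolation=2); b=cv2.resize(d,None,fx=2.8,fy=2.8,interpolation=2)
o=np.zeros((600,800,3),np.uint8); o[:384,:408]=a; o[:532,408:800]=b
cv2.imwrite('pics/crop1.png',o)
# rough
for n,u,v,z in(('scene',296,190,0),('scene',337,232,0),('scene',400,285,0),('side',360,305,0),('side',312,198,0),('side',320,240,0)): print(n,u,v,onz(n,u,v,z).round(3))
E
```

```text
scene 296 190 [0.459 0.044 0.   ]
scene 337 232 [ 0.461 -0.144  0.   ]
scene 400 285 [ 0.485 -0.352  0.   ]
side 360 305 [ 0.494 -0.338  0.   ]
side 312 198 [0.467 0.051 0.   ]
side 320 240 [ 0.458 -0.133  0.   ]
```

View pics/crop1.png

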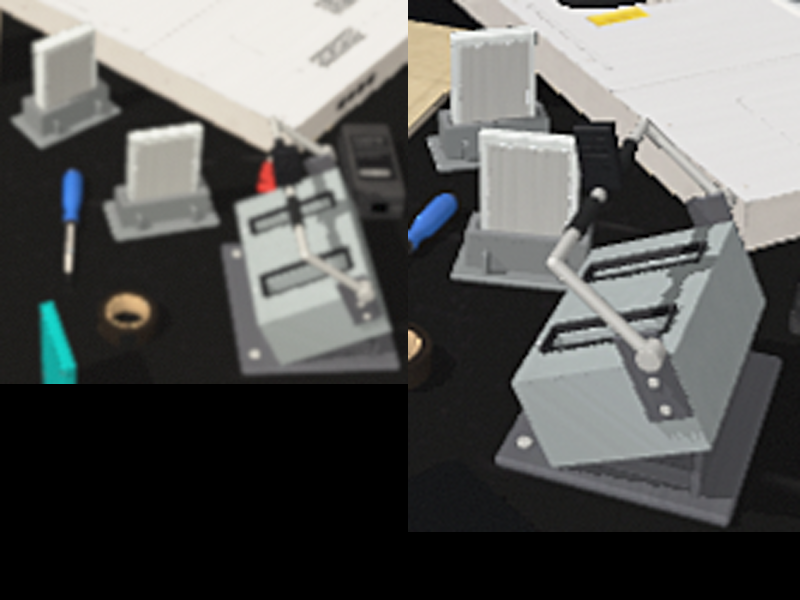

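The crop shows the nearer drive (y≈-0.14) looking thicker than the far one (y≈0.05), and the closed bar with its black tab lying across the dock. The turquoise plate stays excluded because of its colour. I'll move up for a wrist view over the dock and feet.

```bash
python3 -m jog '[{"linear":[-0.5,-0.6,-0.7],"roll":0},{"linear":[-0.5,-0.6,-0.7],"roll":0},{"linear":[-0.5,-0.6,-0.7],"roll":0},{"linear":[-0.5,0,-0.7],"roll":0},{"linear":[-0.5,0,-0.7],"roll":0},{"linear":[0,0,0],"roll":0},{"linear":[0,0,0],"roll":0}]' 0.2 20 && python3 - <<'E'
from h import *
im=snap('wrist','w1.png'); np.save('w1T.npy',cal('wrist')[3])
for n,p in(('thin',(.46,.05,.1)),('thick',(.46,-.14,.1)),('dock',(.49,-.33,.08))): print(n,proj('wrist',p))
E
```

```text
time_s: 0.73
position: [0.4786, -0.1004, 0.3469]
tool_rot: [[0.002, 1.0, 0.002], [1.0, -0.002, -0.001], [-0.001, 0.002, -1.0]]
ft_force: [0.1, -0.2, 0.8]
grip_width: 0.0513
gripper_force: 0.0
thin [305.2  48. ]
thick [307. 191.]
dock [326.1 293.2]
```

View pics/w1.png

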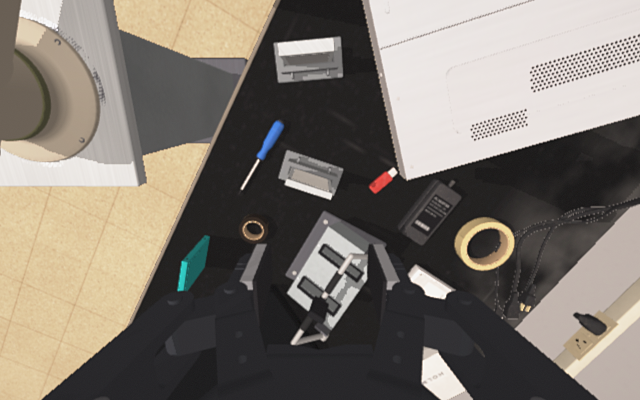

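The wrist view shows the thin drive's foot at (308,55), the thick one's at (311,175), and the dock with bar and tab near (330,275), yawed along the slanted bench edge. I'll shift 120 mm further for a clear dock view.

```bash
python3 -m jog '[{"linear":[-0.75,0,0],"roll":0},{"linear":[-0.75,0,0],"roll":0},{"linear":[-0.75,0,0],"roll":0},{"linear":[-0.75,0,0],"roll":0},{"linear":[0,0,0],"roll":0},{"linear":[0,0,0],"roll":0},{"linear":[0,0,0],"roll":0}]' && python3 - <<'E'
from h import *
im=snap('wrist','w2.png'); np.save('w2T.npy',cal('wrist')[3])
w1=cv2.imread('pics/w1.png')
f=lambda a,k:cv2.resize(a,None,fx=k,fy=k,interpolation=2)
o=np.zeros((600,800,3),np.uint8)
o[:600,:480]=f(im[100:250,260:380],4)
o[:240,480:800]=f(w1[30:90,265:345],4); o[240:480,480:800]=f(w1[145:205,270:350],4)
cv2.imwrite('pics/crop2.png',o)
E
```

```text
time_s: 1.37
position: [0.4785, -0.2185, 0.3453]
tool_rot: [[-0.001, 1.0, -0.001], [1.0, 0.001, 0.002], [0.002, -0.001, -1.0]]
ft_force: [0.3, -0.2, 0.5]
grip_width: 0.0511
gripper_force: 0.0
```

View pics/crop2.png

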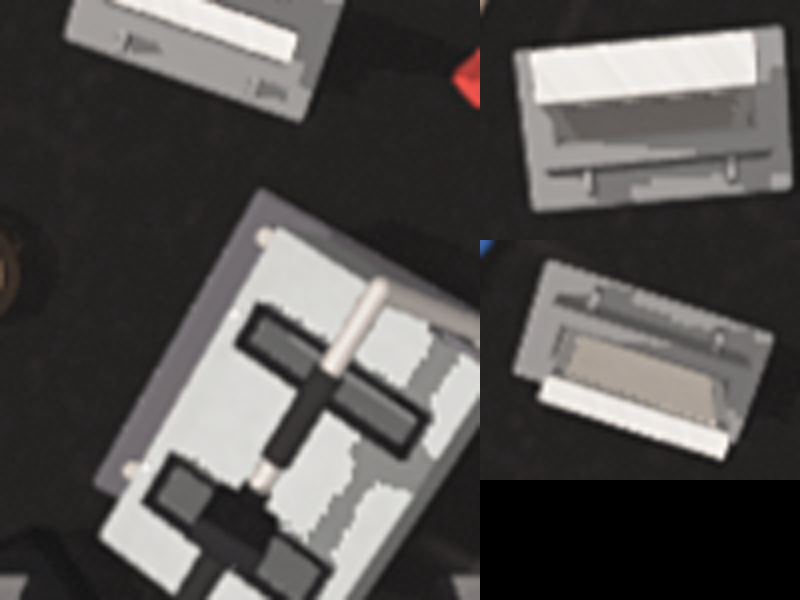

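Left panel: the thin bay's slot is at crop (333,381) and the thick bay's near (238,534). Right panels: the drive tops are white strips, the far one about 11 px wide and the near one about 6 px. That reverses my first impression, so the near drive looks thin. I'll measure it.

```bash
cat > m.py <<'E'
from h import *
def wc(k): f,cx,cy,_=cal('wrist'); return f,cx,cy,np.load(f'w{k}T.npy')
def rectz(c,pts,z): return np.array([onz('wrist',*p,z,c)[:2] for p in pts])
E
python3 - <<'E'
from m import *
c1,c2=wc(1),wc(2)
w1=cv2.imread('pics/w1.png')
hsv=cv2.cvtColor(w1,cv2.COLOR_BGR2HSV)
m=((hsv[...,2]>215)&(hsv[...,1]<40)).astype(np.uint8)
for nm,(a,b,c,d) in {'far':(30,90,265,345),'near':(145,205,270,350)}.items():
    k=np.zeros_like(m);k[a:b,c:d]=m[a:b,c:d]
    cs,_=cv2.findContours(k,0,2); q=max(cs,key=cv2.contourArea)
    box=cv2.boxPoints(cv2.minAreaRect(q)); W=rectz(c1,box,.11)
    e=[W[1]-W[0],W[2]-W[1]]; L=max(e,key=np.linalg.norm)
    print(nm,box.tolist(),'ctr',W.mean(0).round(4),'edges mm',[round(1000*np.linalg.norm(x),1) for x in e],'yaw',round(np.degrees(np.arctan2(L[1],L[0])),1))
    # flange
t=onz('wrist',260+333.5/4,100+381/4,.085,c2);r=onz('wrist',260+238.5/4,100+534/4,.085,c2)
v=(t-r)[:2];print('bays',t,r,np.linalg.norm(v),'dock y angle',np.degrees(np.arctan2(v[1],v[0])))
# slot long-axis direction on the plane z
y=v/np.linalg.norm(v);X=np.array([y[1],-y[0]]);
c,s=np.cos(np.radians(25)),np.sin(np.radians(25))
mid=(t+r)/2; zb=np.array([*(-s*X),c]);xb=np.array([*(c*X),s])
tab=mid+.0905*zb-[0,0,.002]
print('tab',tab, 'px', proj('wrist',tab,c2),proj('side',tab),proj('scene',tab))
for p in (t,r):
  for a in(-36,36): print(proj('wrist',p+xb*a/1000,c2)-[260,100]@np.eye(2))
E
```

```text
far [[277.59014892578125, 42.49180603027344], [332.6802978515625, 37.483612060546875], [333.8360595703125, 50.19672393798828], [278.74591064453125, 55.204917907714844]] ctr [0.461 0.05 ] edges mm [np.float64(68.5), np.float64(14.3)] yaw 4.7
near [[284.6899108886719, 184.06126403808594], [286.3769836425781, 178.83128356933594], [331.8105163574219, 193.4872589111328], [330.1234436035156, 198.7172393798828]] ctr [ 0.4625 -0.1339] edges mm [np.float64(8.1), np.float64(68.4)] yaw -18.5
bays [ 0.51540248 -0.26934269  0.085     ] [ 0.47911133 -0.33339766  0.085     ] 0.07362124250888231 dock y angle 60.46573362047001
tab [ 0.46397972 -0.28251657  0.16502085] px [308.  222.7] [338.7 204.4] [380.  212.9]
[64.8 82.6]
[102.8 108.4]
[ 42.3 120.6]
[ 77.7 147. ]
```

The far drive's top measures 68 x 14 mm, so it is the thick one, and the near one's measures 68 x 8 mm, so it is thin. The predicted closed tab position doesn't match the images, so I'll check whether the bar starts partly open.

```bash
cat >> m.py <<'E'
TH=np.array([.5154,-.2693,.083]);TK=np.array([.4791,-.3334,.083])
ps=np.radians(-29.5);X=np.array([np.cos(ps),np.sin(ps),0]);Y=np.array([-np.sin(ps),np.cos(ps),0]);Z=np.array([0,0,1.])
mid=(TH+TK)/2; th=np.radians(25); xb=np.cos(th)*X+np.sin(th)*Z; zb=-np.sin(th)*X+np.cos(th)*Z
H=mid+.045*xb+.010*zb
def tabp(a,r=80.5):  # tab centre-line point, bar angle a, r height over hinge
    x,z=-.045*np.cos(a)+r/1000*np.sin(a), .045*np.sin(a)+r/1000*np.cos(a); return H+x*xb+z*zb
E
python3 - <<'E'
from m import *
c2=wc(2)
for a in(0,.1,.2,.3,.4,.5):
  o=[]
  for r in (57.5,80.5,93.5):
    p=tabp(a,r); S=proj('side',p);C=proj('scene',p);w=proj('wrist',p,c2)
    o+=[((S-[280,145])*2.8+[408,0]).round(),((C-[270,140])*2.4).round(),((w-[260,100])*4).round()]
  print(a,*[x.astype(int).tolist() for x in o])
im=cv2.imread('pics/w2.png')[210:265,280:370]
sd=cv2.imread('pics/side0.png')[170:230,320:380]; sc=cv2.imread('pics/scene0.png')[185:245,365:425]
f=lambda a,k:np.minimum(255,(cv2.resize(a,None,fx=k,fy=k,interpolation=2)*1.8)).astype(np.uint8)
o=np.zeros((600,800,3),np.uint8);o[:300,:300]=f(sd,5);o[:300,300:600]=f(sc,5);o[300:575,:450]=f(im,5);cv2.imwrite('pics/crop3.png',o)
E
```

```text
0 [587, 201] [273, 193] [219, 481] [572, 166] [264, 175] [192, 491] [564, 147] [259, 165] [175, 497]
0.1 [594, 193] [278, 187] [228, 493] [582, 157] [272, 168] [207, 508] [575, 137] [268, 157] [194, 517]
0.2 [601, 185] [284, 182] [240, 506] [593, 149] [280, 162] [225, 526] [589, 128] [278, 151] [215, 538]
0.3 [609, 178] [290, 177] [252, 519] [606, 142] [289, 157] [244, 544] [603, 121] [289, 145] [240, 559]
0.4 [619, 172] [297, 173] [267, 532] [619, 136] [299, 152] [266, 562] [619, 115] [300, 140] [266, 580]
0.5 [629, 167] [304, 168] [283, 546] [634, 131] [309, 148] [290, 580] [636, 111] [312, 135] [294, 602]
```

View pics/crop3.png

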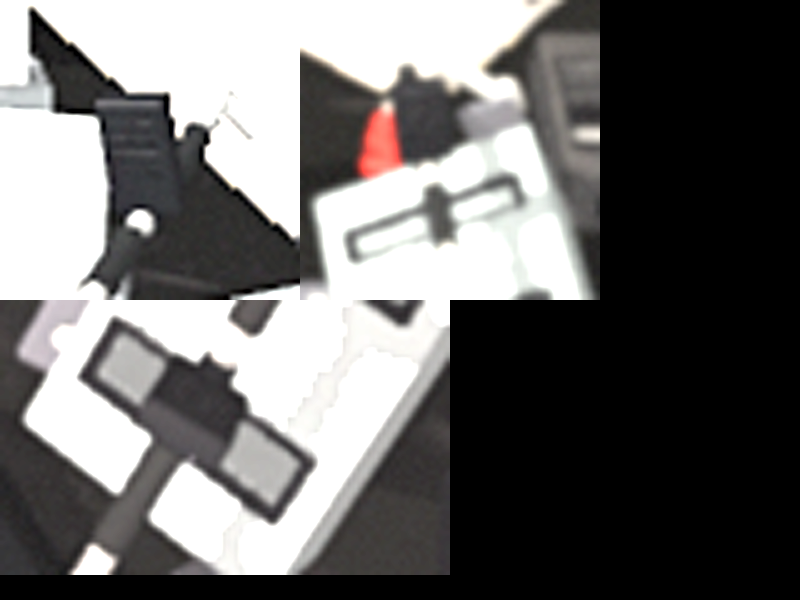

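The tab (side crop (133,97)–(145,210)) matches a bar angle of about 0.22 rad, so the bar starts slightly open. Now I'll roll to the dock's yaw.

```bash
python3 -m jog '[{"linear":[0,0,0],"roll":-1},{"linear":[0,0,0],"roll":-1},{"linear":[0,0,0],"roll":-1},{"linear":[0,0,0],"roll":-1},{"linear":[0,0,0],"roll":-1},{"linear":[0,0,0],"roll":-1},{"linear":[0,0,0],"roll":-1},{"linear":[0,0,0],"roll":-1},{"linear":[0,0,0],"roll":-1},{"linear":[0,0,0],"roll":-1},{"linear":[0,0,0],"roll":-1},{"linear":[0,0,0],"roll":-1}]' 0.2 20
cat >> m.py <<'E'
def go(p,hold=True):
    s=env.observe(); R=np.array(s['tool_rot']); q=np.array(p)-[0,0,env.hold_point_z if hold else 0]
    d=R.T@(q-s['position'])/.04; print('shift units',d.round(2),'tooly ang',np.degrees(np.arctan2(R[1,1],R[0,1])).round(2),'t',s['time_s'].__round__(2))
E
python3 -c "
from m import *
print(env.hold_point_z, tabp(.22)); go(tabp(.22,82)); go(tabp(.22,82)+[0,0,.06])
for a in (.22,.6,1.,1.4,1.6):
  d=tabp(a,82)-tabp(.22,82); print(a,-d@X/.04,-d[2]/.04)"
```

```text
time_s: 2.42
position: [0.4786, -0.218, 0.3464]
tool_rot: [[-0.869, 0.495, 0.0], [0.495, 0.869, 0.0], [-0.0, 0.0, -1.0]]
ft_force: [0.6, 0.4, 0.1]
grip_width: 0.0514
gripper_force: 0.0
0.0187 [ 0.475776   -0.28920059  0.18004535]
shift units [-0.81 -1.58  4.59] tooly ang 60.36 t 2.42
shift units [-0.81 -1.58  3.09] tooly ang 60.36 t 2.42
0.22 0.0 -0.0
0.6 -0.7628648683713641 -0.4451725191216671
1.0 -1.6831387222376957 -0.5732066482668315
1.4 -2.5806259111653245 -0.3327623718809486
1.6 -2.975773059940081 -0.08405447313444558
```

```bash
python3 -m jog '[{"linear":[-0.4,-0.79,0],"roll":0},{"linear":[-0.41,-0.79,0.2],"roll":0},{"linear":[0,0,0.9],"roll":0},{"linear":[0,0,0.9],"roll":0},{"linear":[0,0,0.9],"roll":0},{"linear":[0,0,0.6],"roll":0},{"linear":[0,0,0.55],"roll":0},{"linear":[0,0,0.54],"roll":0},{"linear":[0,0,0],"roll":0},{"linear":[0,0,0],"roll":0}]' 0.2 20 && python3 -c "
from m import *
go(tabp(.22,82)); snap('wrist','w3.png');snap('side','s3.png'); print(proj('side',tabp(.22,82)),proj('wrist',tabp(.22,82)))
o=np.zeros((600,800,3),np.uint8);o[:400,:400]=cv2.resize(cv2.imread('pics/w3.png')[200:400,220:420],None,fx=2,fy=2);o[:400,400:800]=cv2.resize(cv2.imread('pics/s3.png')[130:230,300:400],None,fx=4,fy=4);cv2.imwrite('pics/c4.png',o)"
```

```text
time_s: 3.25
position: [0.4751, -0.2893, 0.1627]
tool_rot: [[-0.867, 0.499, -0.001], [0.499, 0.867, 0.001], [0.001, 0.0, -1.0]]
ft_force: [0.7, 0.4, 0.7]
grip_width: 0.0511
gripper_force: 0.0
shift units [-0.01  0.01 -0.  ] tooly ang 60.08 t 3.25
[346.9 196.8] [322.1 247.9]
```

View pics/c4.png

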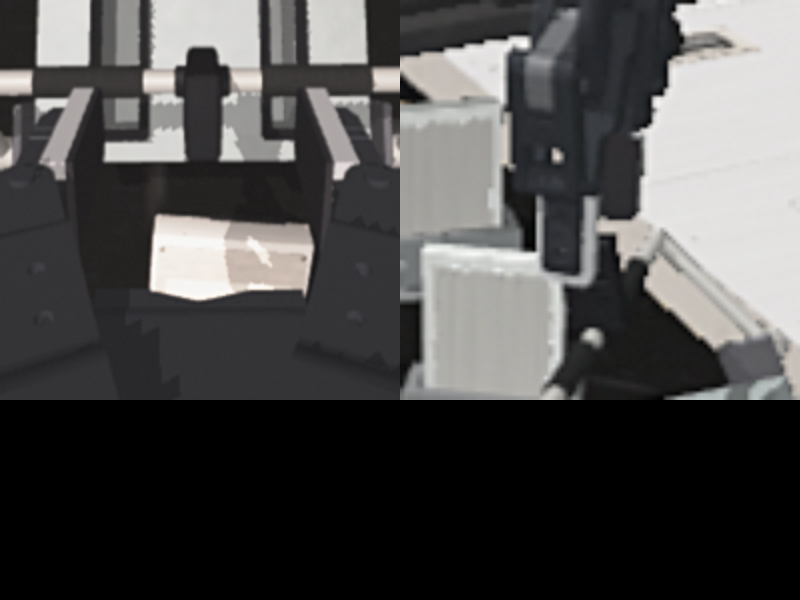

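The wrist crop shows the tab centred between the open fingers, at crop (202,105). I'll pinch it and swing.

```bash
Z='{"linear":[0,0,0],"roll":0}'; python3 -m jog '[{"linear":[0,0,0],"roll":0},{"linear":[0,0,0],"roll":0},{"linear":[0,0,0],"roll":0},{"linear":[0,0,0],"roll":0},{"linear":[0,0,0],"roll":0},{"linear":[0,0,0],"roll":0}]' -1 20; python3 -m jog '[{"linear":[-0.21,0,-0.17],"roll":0},{"linear":[-0.23,0,-0.14],"roll":0},{"linear":[-0.24,0,-0.11],"roll":0},{"linear":[-0.26,0,-0.08],"roll":0},{"linear":[-0.26,0,-0.05],"roll":0},{"linear":[-0.27,0,-0.02],"roll":0},{"linear":[-0.27,0,0.01],"roll":0},{"linear":[-0.27,0,0.04],"roll":0},{"linear":[-0.26,0,0.07],"roll":0},{"linear":[-0.25,0,0.1],"roll":0},{"linear":[-0.24,0,0.13],"roll":0},{"linear":[-0.22,0,0.15],"roll":0}]'; python3 -m jog '[{"linear":[-0.04,0,0.03],"roll":0},{"linear":[0,0,0],"roll":0},{"linear":[0,0,0],"roll":0}]'; python3 -c "
from m import *
go(tabp(1.6,82))"
```

```text
time_s: 3.85
position: [0.4756, -0.2887, 0.1632]
tool_rot: [[-0.867, 0.499, 0.002], [0.499, 0.866, 0.003], [0.0, 0.003, -1.0]]
ft_force: [3.7, 8.6, 2.5]
grip_width: 0.0093
gripper_force: 23.8
time_s: 4.85
position: [0.5809, -0.3485, 0.1674]
tool_rot: [[-0.867, 0.498, 0.006], [0.498, 0.867, 0.001], [-0.005, 0.004, -1.0]]
ft_force: [8.0, 9.4, 9.1]
grip_width: 0.0088
gripper_force: 21.2
time_s: 5.1
position: [0.5823, -0.3493, 0.1661]
tool_rot: [[-0.867, 0.498, 0.007], [0.498, 0.867, 0.001], [-0.005, 0.004, -1.0]]
ft_force: [8.9, 7.0, 6.5]
grip_width: 0.0091
gripper_force: 21.8
shift units [ 0.09 -0.01 -0.  ] tooly ang 60.13 t 5.1
```

```bash
python3 -m jog '[{"linear":[0,0,0],"roll":0},{"linear":[0,0,0],"roll":0},{"linear":[0,0,0],"roll":0},{"linear":[0,0,-0.5],"roll":0},{"linear":[0,0,-1],"roll":0},{"linear":[0,0,-0.5],"roll":0},{"linear":[0,0,0],"roll":-0.76},{"linear":[0,0,0],"roll":-0.76},{"linear":[0,0,0],"roll":-0.76},{"linear":[0,0,0],"roll":0}]' 0 20; python3 -c "
from m import *
go([.4625,-.1339,.095]);c=cal('wrist');T=tabp(1.6,82)
snap('side','s5.png');print(proj('side',T),proj('side',[.4625,-.1339,.11]))
cv2.imwrite('pics/c5.png',cv2.resize(cv2.imread('pics/s5.png')[110:320,240:440],None,fx=2.8,fy=2.8))"
```

```text
time_s: 5.93
position: [0.5792, -0.3512, 0.2441]
tool_rot: [[-0.948, 0.317, -0.001], [0.317, 0.948, 0.0], [0.0, -0.0, -1.0]]
ft_force: [0.5, 0.6, -0.4]
grip_width: 0.0427
gripper_force: 0.0
shift units [4.49 4.23 4.2 ] tooly ang 71.5 t 5.93
[423.  208.5] [322.7 192.6]
```

View pics/c5.png

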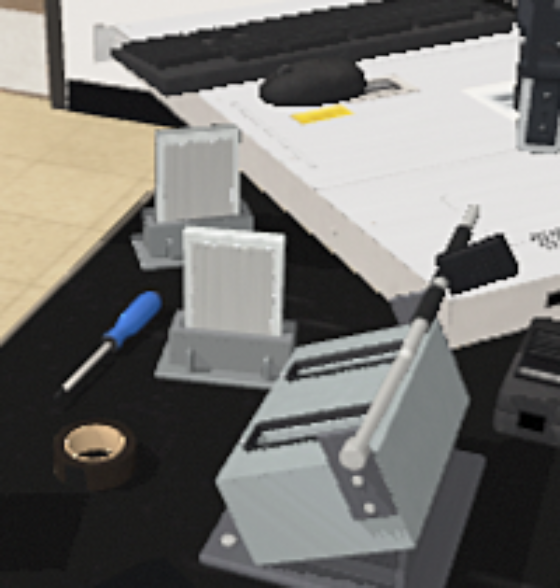

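The side crop shows the bar fully back, with its tab at (478,262), and both bays free. Next is the thin drive: I'll hover and re-measure.

```bash
python3 -m jog '[{"linear":[0.56,0.53,0],"roll":0},{"linear":[0.56,0.53,0],"roll":0},{"linear":[0.56,0.53,0],"roll":0},{"linear":[0.56,0.53,0],"roll":0},{"linear":[0.56,0.53,0],"roll":0},{"linear":[0.56,0.53,0],"roll":0},{"linear":[0.56,0.53,0],"roll":0},{"linear":[0.56,0.53,0],"roll":0},{"linear":[0,0,0.5],"roll":0},{"linear":[0,0,0],"roll":0},{"linear":[0,0,0],"roll":0}]' 0 20; cat >> m.py <<'E'
def top(fn,guess,z=.11):
    c=cal('wrist'); im=snap('wrist',fn); u,v=proj('wrist',guess,c); h=cv2.cvtColor(im,cv2.COLOR_BGR2HSV)
    k=((h[...,2]>200)&(h[...,1]<40)).astype(np.uint8); w=np.zeros_like(k)
    a,b,l,r=[int(max(0,t)) for t in(v-60,v+60,u-120,u+120)]; w[a:b,l:r]=k[a:b,l:r]
    print('guess',u,v)
    cs,_=cv2.findContours(w,0,2)
    for q in sorted(cs,key=cv2.contourArea)[-3:]:
        box=cv2.boxPoints(cv2.minAreaRect(q)); W=np.array([onz('wrist',*p,z,c) for p in box]); e=[W[1]-W[0],W[2]-W[1]]; L=max(e,key=np.linalg.norm)
        print(box.round().tolist(),W.mean(0).round(4),[round(1000*np.linalg.norm(x),1) for x in e],'yaw',np.degrees(np.arctan(L[1]/L[0])).round(1))
E
python3 -c "
from m import *
top('w6.png',[.4625,-.1339,.11]); go([.4625,-.1339,.095])"
```

```text
time_s: 6.9
position: [0.4636, -0.1331, 0.2241]
tool_rot: [[-0.947, 0.32, -0.001], [0.32, 0.947, 0.0], [0.001, 0.0, -1.0]]
ft_force: [-0.9, 0.1, 0.1]
grip_width: 0.0428
gripper_force: 0.0
guess 318.7 187.9
[[416.0, 234.0], [437.0, 234.0], [437.0, 246.0], [416.0, 246.0]] [ 0.5534 -0.0437  0.11  ] [np.float64(22.2), np.float64(14.1)] yaw 71.4
[[313.0, 154.0], [322.0, 154.0], [322.0, 221.0], [313.0, 221.0]] [ 0.4629 -0.1353  0.11  ] [np.float64(8.7), np.float64(69.6)] yaw -18.5
[[198.0, 246.0], [198.0, 210.0], [264.0, 210.0], [264.0, 246.0]] [ 0.4747 -0.235   0.11  ] [np.float64(41.1), np.float64(67.8)] yaw 71.4
shift units [ 0.04 -0.02  3.71] tooly ang 71.31 t 6.95
```

```bash
python3 -m jog '[{"linear":[0.02,-0.04,0.7],"roll":0},{"linear":[0,0,0.8],"roll":0},{"linear":[0,0,0.8],"roll":0},{"linear":[0,0,0.8],"roll":0},{"linear":[0,0,0.4],"roll":0},{"linear":[0,0,0.2],"roll":0},{"linear":[0,0,0],"roll":0}]' 0 30; python3 -m jog '[{"linear":[0,0,0],"roll":0},{"linear":[0,0,0],"roll":0},{"linear":[0,0,0],"roll":0},{"linear":[0,0,0],"roll":0},{"linear":[0,0,0],"roll":0},{"linear":[0,0,0],"roll":0}]' -1 30;python3 -m jog '[{"linear":[0,0,-0.25],"roll":0},{"linear":[0,0,-0.25],"roll":0},{"linear":[0,0,-0.25],"roll":0},{"linear":[0,0,-0.5],"roll":0},{"linear":[0,0,-0.8],"roll":0},{"linear":[0,0,-0.8],"roll":0},{"linear":[0,0,-0.6],"roll":0},{"linear":[0,0,0],"roll":0}]'; python3 -c "
from m import *
p=TH+.06*Z; go(p)"
```

```text
time_s: 7.53
position: [0.4626, -0.1349, 0.0753]
tool_rot: [[-0.947, 0.32, -0.002], [0.32, 0.947, 0.001], [0.002, 0.0, -1.0]]
ft_force: [0.7, 0.1, 0.4]
grip_width: 0.0427
gripper_force: 0.0
time_s: 8.03
position: [0.4634, -0.1348, 0.0776]
tool_rot: [[-0.948, 0.319, 0.003], [0.319, 0.948, -0.002], [-0.003, -0.001, -1.0]]
ft_force: [-0.0, -0.2, 6.7]
grip_width: 0.0085
gripper_force: 31.6
time_s: 8.7
position: [0.4641, -0.1351, 0.2194]
tool_rot: [[-0.948, 0.319, 0.008], [0.319, 0.948, -0.005], [-0.009, -0.002, -1.0]]
ft_force: [-0.8, -0.0, -0.1]
grip_width: 0.0085
gripper_force: 30.7
shift units [-2.26 -2.77  2.4 ] tooly ang 71.41 t 8.7
```

Thin drive held. The tool can't tilt, so I'll use the vacated pocket: reinsert the drive 15 mm and swing its top forward about the pocket's rim, turning it 25° between the pads.

```bash
python3 -m jog '[{"linear":[0,0,0.6],"roll":0},{"linear":[0,0,0.8],"roll":0},{"linear":[0,0,0.8],"roll":0},{"linear":[0,0,0.4],"roll":0},{"linear":[0,0,0.3],"roll":0},{"linear":[0,0,0.2],"roll":0},{"linear":[0,0,0.22],"roll":0},{"linear":[0,0,0],"roll":0}]'; python3 -m jog '[{"linear":[0.12,0,-0.05],"roll":0},{"linear":[0.12,0,-0.05],"roll":0},{"linear":[0.12,0,-0.04],"roll":0},{"linear":[0.12,0,-0.03],"roll":0},{"linear":[0.12,0,-0.02],"roll":0},{"linear":[0.12,0,-0.02],"roll":0},{"linear":[0.12,0,0],"roll":0},{"linear":[0.06,0,0],"roll":0},{"linear":[0,0,0],"roll":0},{"linear":[0,0,0],"roll":0}]'
```

```text
time_s: 9.37
position: [0.4701, -0.1381, 0.086]
tool_rot: [[-0.947, 0.32, 0.02], [0.32, 0.947, -0.01], [-0.022, -0.003, -1.0]]
ft_force: [14.5, -3.4, 29.8]
grip_width: 0.0084
gripper_force: 46.4
time_s: 10.2
position: [0.4319, -0.1243, 0.0925]
tool_rot: [[-0.948, 0.319, 0.01], [0.319, 0.948, -0.005], [-0.011, -0.001, -1.0]]
ft_force: [4.7, -0.1, 20.1]
grip_width: 0.0084
gripper_force: 48.9
```

```bash
python3 -m jog '[{"linear":[0,0,-0.4],"roll":0},{"linear":[0,0,-0.8],"roll":0},{"linear":[0,0,-0.8],"roll":0},{"linear":[0,0,-0.8],"roll":0},{"linear":[0,0,0],"roll":0},{"linear":[0,0,0],"roll":0}]'; cat >> m.py <<'E'
def tilt(fn,vt=185):
    s=env.observe();R=np.array(s['tool_rot']);p=np.array(s['position']);c=cal('wrist');im=snap('wrist',fn)
    h=cv2.cvtColor(im,cv2.COLOR_BGR2HSV);k=((h[...,2]>vt)&(h[...,1]<45)).astype(np.uint8)
    k[:,:270]=0;k[:,370:]=0
    cs,_=cv2.findContours(k,0,2)
    for q in sorted(cs,key=cv2.contourArea)[-4:]:
        q=q[:,0]; a=q[q[:,1]==q[:,1].min()].mean(0);b=q[q[:,1]==q[:,1].max()].mean(0)
        o=[]
        for u in(a,b):
            O,d=ray('wrist',*u,c); t=((p-O)@R[:,1])/(d@R[:,1]) if 0 else None
            # viewing ray lies nearly in the plane: use 2D (tool x,z)
            o.append((R.T@d)[[0,2]])
        print(len(q),cv2.boundingRect(q),'rays(tool x,z)',[x.round(3).tolist() for x in o])
    print('cam rel tcp',(R.T@(c[3][:3,3]-p)).round(4))
E
python3 -c "
from m import *
tilt('w8.png'); print(env.observe()['position'],env.observe()['grip_width'],env.observe()['ft_force'])
im=snap('side','s8.png'); G=env.observe()['position']+[0,0,.0187]
R=env.observe()['tool_rot'];xt=-R[:,0];zt=-R[:,2]
for t in(0,10,20,25,30):
  c,s=np.cos(np.radians(t)),np.sin(np.radians(t));b=-s*xt+c*zt;a=c*xt+s*zt
  print(t,[proj('side',G+a*i+b*j).tolist() for i,j in((-.035,.014),(.035,.014),(.035,-.086),(-.035,-.086))])
g=np.zeros((600,800,3),np.uint8);g[:400,:400]=cv2.resize(im[90:250,240:400],None,fx=2.5,fy=2.5);g[:400,400:]=cv2.resize(cv2.imread('pics/w8.png')[80:280,220:420],None,fx=2,fy=2);cv2.imwrite('pics/c8.png',g)"
```

```text
time_s: 10.7
position: [0.4286, -0.1229, 0.2026]
tool_rot: [[-0.948, 0.319, 0.002], [0.319, 0.948, -0.001], [-0.003, -0.001, -1.0]]
ft_force: [-0.8, 0.6, -0.3]
grip_width: 0.0086
gripper_force: 45.9
8 (302, 276, 4, 8) rays(tool x,z) [[-0.533, 0.845], [-0.552, 0.833]]
11 (334, 276, 8, 8) rays(tool x,z) [[-0.532, 0.844], [-0.552, 0.833]]
52 (270, 112, 47, 15) rays(tool x,z) [[-0.014, 0.988], [-0.058, 0.998]]
37 (310, 225, 19, 124) rays(tool x,z) [[-0.383, 0.924], [-0.702, 0.712]]
cam rel tcp [ 0.0775 -0.0007 -0.1678]
[ 0.42798387 -0.12251396  0.20120846] 0.008521042384843499 [ 0.48706307 -0.16226227 -1.7118871 ]
0 [[285.0, 129.8], [322.5, 132.4], [321.9, 181.8], [286.3, 178.8]]
10 [[284.1, 133.0], [320.9, 129.2], [329.4, 179.0], [294.2, 181.7]]
20 [[283.7, 136.3], [318.8, 126.3], [336.2, 174.9], [302.3, 183.3]]
25 [[283.8, 138.0], [317.6, 124.9], [339.3, 172.4], [306.4, 183.6]]
30 [[284.0, 139.7], [316.2, 123.7], [342.2, 169.6], [310.4, 183.6]]
```

View pics/c8.png

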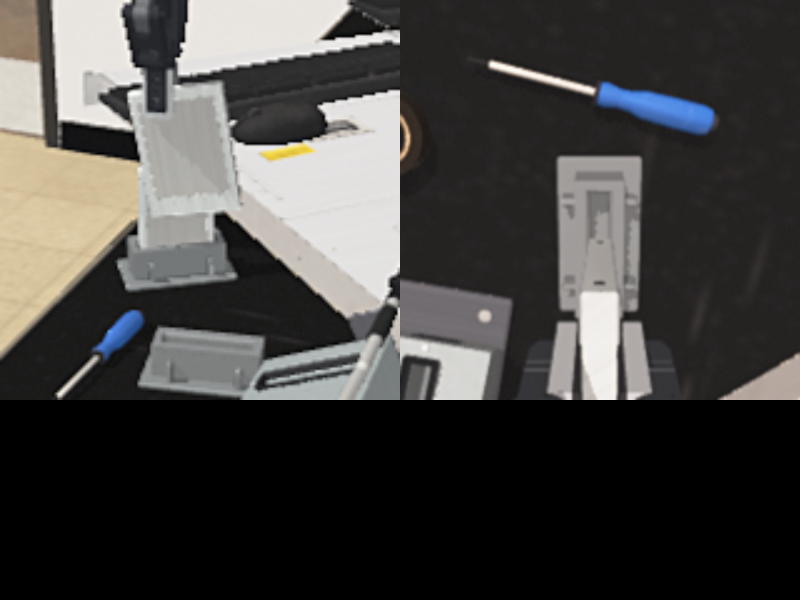

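The picture shows the drive slid in the pads: held about 15 mm off-centre, grip about 76 mm above the bottom, tilted about 9°. It is still secure, so I'll finish the tilt at the pocket's front rim with more clearance.

```bash
python3 -c "
from m import *
go([.4403,-.1274,.1232])"
```

```text
shift units [-0.34 -0.02  2.4 ] tooly ang 71.4 t 10.8
```

```bash
python3 -m jog '[{"linear":[-0.34,-0.02,0],"roll":0},{"linear":[0,0,0.6],"roll":0},{"linear":[0,0,0.6],"roll":0},{"linear":[0,0,0.6],"roll":0},{"linear":[0,0,0.4],"roll":0},{"linear":[0,0,0.2],"roll":0},{"linear":[0,0,0],"roll":0},{"linear":[0,0,0],"roll":0}]' -1 30;python3 -c "
from m import *
go([.4403,-.1274,.1032])"; python3 -m jog '[{"linear":[0,0,0.15],"roll":0},{"linear":[0,0,0.15],"roll":0},{"linear":[0,0,0.15],"roll":0},{"linear":[0,0,0.05],"roll":0},{"linear":[0,0,0],"roll":0}]'
```

```text
time_s: 11.47
position: [0.4409, -0.1278, 0.1056]
tool_rot: [[-0.948, 0.319, -0.001], [0.319, 0.948, 0.001], [0.001, 0.0, -1.0]]
ft_force: [0.4, 0.6, -0.8]
grip_width: 0.0085
gripper_force: 45.9
shift units [0.02 0.01 0.53] tooly ang 71.4 t 11.47
time_s: 11.88
position: [0.4408, -0.1278, 0.0854]
tool_rot: [[-0.948, 0.319, -0.001], [0.319, 0.948, 0.001], [0.001, 0.0, -1.0]]
ft_force: [-0.0, -0.0, -1.3]
grip_width: 0.0084
gripper_force: 45.9
```

```bash
python3 -m jog '[{"linear":[0.1,0,0],"roll":0},{"linear":[0.1,0,0],"roll":0},{"linear":[0.1,0,0],"roll":0},{"linear":[0.1,0,0],"roll":0},{"linear":[0,0,0],"roll":0}]'; python3 -m jog '[{"linear":[0.1,0,0],"roll":0},{"linear":[0.1,0,0],"roll":0},{"linear":[0.04,0,0],"roll":0},{"linear":[0,0,0],"roll":0},{"linear":[0,0,0],"roll":0}]';  python3 -m jog '[{"linear":[0,0,-0.4],"roll":0},{"linear":[0,0,-0.8],"roll":0},{"linear":[0,0,-0.8],"roll":0},{"linear":[0,0,-0.8],"roll":0},{"linear":[0,0,0],"roll":0},{"linear":[0,0,0],"roll":0}]'; python3 -c "
from m import *
tilt('w9.png',170)
im=snap('side','s9.png'); s=env.observe();G=s['position']+[0,0,.0187]
R=s['tool_rot'];xt=-R[:,0];zt=-R[:,2]
for t in(15,20,25,30):
  c,s=np.cos(np.radians(t)),np.sin(np.radians(t));b=-s*xt+c*zt;a=c*xt+s*zt
  print(t,[proj('side',G+a*i+b*j).tolist() for i,j in((-.02,.024),(.05,.024),(.05,-.076),(-.02,-.076))])
g0=cv2.imread('pics/s5.png').astype(int); d=np.abs(im.astype(int)-g0).max(2)
h=cv2.cvtColor(im,cv2.COLOR_BGR2HSV); k=((d>12)&(h[...,2]>110)&(h[...,1]<50)).astype(np.uint8); k=cv2.morphologyEx(k,2,np.ones((3,3)))
cs,_=cv2.findContours(k,0,2)
for q in sorted(cs,key=cv2.contourArea)[-2:]: print(cv2.contourArea(q),cv2.boxPoints(cv2.minAreaRect(q)).tolist(),cv2.approxPolyDP(q,3,True)[:,0].tolist())
"
```

```text
time_s: 12.3
position: [0.4263, -0.123, 0.0865]
tool_rot: [[-0.948, 0.319, 0.003], [0.319, 0.948, -0.001], [-0.003, -0.0, -1.0]]
ft_force: [4.4, -0.4, -2.4]
grip_width: 0.0082
gripper_force: 45.5
time_s: 12.72
position: [0.4173, -0.12, 0.0862]
tool_rot: [[-0.948, 0.319, 0.001], [0.319, 0.948, -0.001], [-0.001, -0.0, -1.0]]
ft_force: [4.1, -0.3, -0.7]
grip_width: 0.0088
gripper_force: 45.4
time_s: 13.22
position: [0.4163, -0.1196, 0.1984]
tool_rot: [[-0.948, 0.319, -0.0], [0.319, 0.948, -0.0], [-0.0, -0.0, -1.0]]
ft_force: [-1.2, 0.4, -1.6]
grip_width: 0.0086
gripper_force: 45.3
53 (270, 123, 48, 16) rays(tool x,z) [[-0.048, 0.986], [-0.097, 0.995]]
23 (332, 242, 13, 43) rays(tool x,z) [[-0.435, 0.899], [-0.554, 0.831]]
29 (294, 242, 14, 42) rays(tool x,z) [[-0.435, 0.899], [-0.552, 0.833]]
28 (310, 227, 20, 122) rays(tool x,z) [[-0.389, 0.921], [-0.702, 0.712]]
cam rel tcp [ 0.0775 -0.0007 -0.1678]
15 [[283.3, 129.9], [319.6, 122.8], [332.6, 172.7], [297.7, 178.4]]
20 [[282.6, 131.0], [317.9, 120.8], [335.3, 170.0], [301.2, 178.5]]
25 [[281.9, 132.2], [315.9, 119.0], [337.8, 167.0], [304.6, 178.4]]
30 [[281.4, 133.5], [313.8, 117.3], [339.9, 163.8], [308.0, 178.0]]
3315.0 [[413.0, 0.0], [487.0, 0.0], [487.0, 59.0], [413.0, 59.0]] [[417, 0], [416, 13], [423, 17], [416, 26], [413, 55], [429, 54], [441, 59], [455, 52], [462, 54], [466, 44], [480, 35], [475, 20], [485, 13], [483, 6], [487, 0]]
3661.0 [[143.87020874023438, 0.003376007080078125], [183.4798583984375, -1.0254478454589844], [186.30340576171875, 107.680419921875], [146.69375610351562, 108.70924377441406]] [[144, 0], [148, 21], [147, 99], [158, 107], [178, 107], [183, 104], [183, 64], [181, 73], [177, 72], [177, 26], [184, 28], [179, 0]]
```

```bash
cat >> m.py <<'E'
def sidemask(im,ref,roi,dt=10):
    d=np.abs(im.astype(int)-ref.astype(int)).max(2); h=cv2.cvtColor(im,cv2.COLOR_BGR2HSV)
    k=((d>dt)&(h[...,2]>110)&(h[...,1]<60)).astype(np.uint8); m=np.zeros_like(k); a,b,l,r=roi; m[a:b,l:r]=k[a:b,l:r]
    return cv2.morphologyEx(m,2,np.ones((3,3)))
E
python3 -c "
from m import *
im=cv2.imread('pics/s9.png');r=cv2.imread('pics/s5.png');k=sidemask(im,r,(100,200,255,360))
cs,_=cv2.findContours(k,0,2)
for q in sorted(cs,key=cv2.contourArea)[-3:]: print(cv2.contourArea(q),cv2.approxPolyDP(q,1.5,True)[:,0].tolist())
g=cv2.cvtColor(im,cv2.COLOR_BGR2GRAY)
for y in range(112,190,5): print(y,' '.join(f'{v:3d}' for v in g[y,272:348:2]))
w=cv2.cvtColor(cv2.imread('pics/w9.png'),cv2.COLOR_BGR2GRAY); print(w[170:350:6,318:324:2].tolist())
w=cv2.cvtColor(cv2.imread('pics/w8.png'),cv2.COLOR_BGR2GRAY); print(w[170:350:6,318:324:2].tolist())
"
```

```text
40.0 [[323, 191], [323, 199], [329, 197], [329, 192]]
143.0 [[304, 193], [305, 199], [321, 198], [321, 191], [316, 191], [314, 188], [310, 191], [307, 188]]
1592.5 [[321, 121], [300, 125], [299, 137], [293, 137], [291, 129], [286, 130], [286, 136], [291, 141], [290, 144], [295, 158], [299, 157], [300, 160], [306, 160], [305, 157], [307, 156], [308, 159], [313, 160], [310, 161], [309, 165], [308, 162], [298, 162], [304, 178], [323, 174], [322, 167], [319, 167], [314, 161], [318, 158], [323, 160], [323, 164], [336, 163]]
112 230 229 230 230 229 231 150  30  32  46  56  61  45  35  46  36  32 204 230 229 230 230 230 230 230 231 229 229 226 227 226 225 225 226 226 226 226 228
117 230 234 235 232 231 231 239 140  32  42  44  46  47  38  35  21 208 226 226 226 226 226 228 228 229 230 237 245 181 128 132  78  29  29  37  42  42  45
122 235 182 195 194 197 196 186 231 230 219  34  47  44  33 165 107  39 137   9   8  96 137 183 197 211  89  67  62  51  48  45  48  46  45  46  46  46  51
127 234 183 188 196 104 125  40  44  34 181  37  48  49  37 164 132 202 194 196 200 199 175 164 170 186 199
[... 2242 characters left out ...]
], [246, 242, 241], [216, 243, 242], [244, 243, 243], [220, 243, 242], [191, 219, 243], [197, 194, 221], [197, 197, 190], [190, 188, 234], [189, 188, 184], [199, 200, 199], [191, 189, 190]]
[[141, 142, 142], [105, 106, 104], [117, 117, 118], [146, 158, 160], [158, 157, 158], [143, 125, 161], [160, 160, 158], [160, 159, 159], [164, 161, 160], [163, 160, 160], [236, 237, 238], [239, 237, 237], [239, 239, 238], [239, 239, 239], [240, 239, 239], [238, 238, 238], [237, 239, 240], [240, 240, 240], [229, 240, 240], [239, 236, 235], [229, 240, 239], [241, 240, 239], [214, 240, 239], [188, 217, 241], [191, 192, 215], [187, 186, 185], [186, 183, 181], [197, 196, 190], [187, 186, 188], [186, 189, 189]]
```

The side-view corners give a tilt of about 20° and a grip at (-20.5, 74) mm in the drive's frame. The bay walls can take up the last 5°. Going to hover over the thin bay.

```bash
cat >> m.py <<'E'
def gpos(M,gx,gz,t,h):  # grip point for bottom centre h (m) above mouth along zb
    a=np.cos(np.radians(t))*X+np.sin(np.radians(t))*Z; b=-np.sin(np.radians(t))*X+np.cos(np.radians(t))*Z
    return M+h*zb+gx*a+gz*b
E
python3 -m jog '[{"linear":[0,0,-0.5],"roll":0.74},{"linear":[0,0,0],"roll":0.74},{"linear":[0,0,0],"roll":0.74},{"linear":[0,0,0],"roll":0}]'; python3 -c "
from m import *
go(gpos(TH,-.0205,.074,20,.012))"
```

```text
time_s: 13.65
position: [0.416, -0.1193, 0.2163]
tool_rot: [[-0.868, 0.497, -0.004], [0.497, 0.868, 0.002], [0.004, -0.0, -1.0]]
ft_force: [-0.3, -0.2, -1.2]
grip_width: 0.0083
gripper_force: 45.3
shift units [-2.79 -2.02  1.95] tooly ang 60.17 t 13.65
```

```bash
python3 -m jog '[{"linear":[-0.56,-0.4,0],"roll":0},{"linear":[-0.56,-0.4,0],"roll":0},{"linear":[-0.56,-0.4,0],"roll":0},{"linear":[-0.56,-0.4,0],"roll":0},{"linear":[-0.55,-0.42,0],"roll":0},{"linear":[0,0,0.6],"roll":0},{"linear":[0,0,0.6],"roll":0},{"linear":[0,0,0.5],"roll":0},{"linear":[0,0,0],"roll":0},{"linear":[0,0,0],"roll":0}]'; python3 -c "
from m import *
P=gpos(TH,-.0205,.074,20,.012);go(P)
im=snap('wrist','w10.png');g=cv2.cvtColor(im,cv2.COLOR_BGR2GRAY)
for e in (-36,-30): print(proj('wrist',TH+e/1000*xb),proj('wrist',TH+e/1000*xb+.00575*Y),proj('wrist',TH+e/1000*xb-.00575*Y))
v=int(proj('wrist',TH-.033*xb)[1])
for y in range(v-24,v+20,4): print(y,' '.join(f'{x:3d}' for x in g[y,280:362:2]))
im=snap('side','s10.png');r=cv2.imread('pics/s5.png');k=sidemask(im,r,(150,300,300,440))
for t in (18,20,22,25):
  a=np.cos(np.radians(t))*X+np.sin(np.radians(t))*Z; b=-np.sin(np.radians(t))*X+np.cos(np.radians(t))*Z; G=env.observe()['position']+[0,0,.0187]
  print(t,[proj('side',G+a*i+b*j).tolist() for i,j in((-.0145,.026),(.0555,.026),(.0555,-.074),(-.0145,-.074))])
cs,_=cv2.findContours(k,0,2)
for q in sorted(cs,key=cv2.contourArea)[-2:]: print(cv2.contourArea(q),cv2.approxPolyDP(q,2,True)[:,0].tolist())
"
```

```text
time_s: 14.48
position: [0.4731, -0.2447, 0.1487]
tool_rot: [[-0.869, 0.494, -0.003], [0.494, 0.869, 0.002], [0.004, 0.001, -1.0]]
ft_force: [-1.0, 0.6, -0.3]
grip_width: 0.0083
gripper_force: 45.2
shift units [ 0.02 -0.01  0.27] tooly ang 60.37 t 14.48
[319.4 214.2] [325.7 214.2] [313.1 214.2]
[319.4 220.7] [325.7 220.7] [313.1 220.7]
193 113 113 113 113 112 113 114 112 113 113 114 114 112 112 111 112 112 113 112 112 112 111 112 113 112 112 113 112 111 111 111 111 110 112 112 111 112 113  95  33  36
197 110 110 110 108 109 109 109 109 109 109 110 109 109 110 110 110 109 109 109 110 110 110 110 110 110 111 111 110 111 110 111 110 110 111 111 111 111 111  89  27  31
201 217 217 218 217 217 217 216 217 217 216 216 216 216 217 217 216 216 216 214 234 235 210 214 214 212 210 211 211 212 212 212 211 211 211 211 211 210 211 211 211 207
205 215 216 216 215 215 216 215 215 214 214 213 213 212 213 215 215 215 214 213 206 218 210 212 212 211 211 209 210 209 210 210 210 210 211 211 211 211 209 206 209 205
209 215 215 216 215 215 214 216 215 215 214 213 213 213 217 178  58  61  62  61  60  60  6
[... 1116 characters left out ...]
2.6], [382.4, 226.9], [344.1, 230.1]]
20 [[328.0, 178.5], [366.9, 171.5], [383.5, 225.8], [345.6, 230.2]]
22 [[327.6, 178.9], [366.0, 170.5], [384.7, 224.6], [347.0, 230.3]]
25 [[327.0, 179.4], [364.6, 169.1], [386.3, 222.7], [349.1, 230.3]]
204.5 [[424, 151], [425, 163], [439, 164], [439, 150]]
2098.5 [[367, 173], [353, 175], [355, 180], [352, 183], [348, 183], [343, 174], [341, 190], [333, 188], [333, 180], [328, 181], [332, 195], [338, 199], [335, 204], [338, 203], [341, 208], [340, 227], [339, 224], [318, 225], [317, 222], [306, 221], [307, 226], [337, 230], [343, 228], [348, 234], [382, 229], [381, 217], [375, 214], [375, 207], [371, 204], [374, 192], [368, 195], [366, 191], [372, 187]]
```

The slot centre sits at column 320.3 and the drive at 319.5, so I'll shift +0.6 mm in y and start inserting along the bay axis.

```bash
python3 -m jog '[{"linear":[0.02,0.015,0.15],"roll":0},{"linear":[0,0,0.12],"roll":0},{"linear":[-0.05,0,0.1],"roll":0},{"linear":[-0.05,0,0.1],"roll":0},{"linear":[-0.04,0,0.09],"roll":0},{"linear":[-0.04,0,0.09],"roll":0},{"linear":[-0.03,0,0.07],"roll":0},{"linear":[0,0,0],"roll":0}]'; python3 -c "
from m import *
go(gpos(TH,-.0205,.074,20,-.008))"
```

```text
time_s: 15.25
position: [0.4756, -0.245, 0.1231]
tool_rot: [[-0.869, 0.494, -0.011], [0.494, 0.869, 0.006], [0.012, -0.0, -1.0]]
ft_force: [-32.8, 19.3, 36.2]
grip_width: 0.0085
gripper_force: 62.8
shift units [-0.14 -0.04  0.09] tooly ang 60.37 t 15.25
```

```bash
python3 -m jog '[{"linear":[0.1,0,-0.2],"roll":0},{"linear":[0.1,0,-0.22],"roll":0},{"linear":[0,0,-0.2],"roll":0},{"linear":[0,0,0],"roll":0},{"linear":[0,0,0],"roll":0}]'; cat >> m.py <<'E'
def edges(fn,gx,gz,t,up=None):
    """side view: fit left/right/bottom edges of the held drive near a predicted outline; refine (gx,gz,t)"""
    s=env.observe();G=np.array(s['position'])+[0,0,.0187];R=np.array(s['tool_rot']);xt=-R[:,0]
    im=snap('side',fn);g=cv2.GaussianBlur(cv2.cvtColor(im,cv2.COLOR_BGR2GRAY),(3,3),0).astype(float)
    from scipy.optimize import least_squares
    c0=cal('side')
    def line(gx,gz,t):
        a=np.cos(np.radians(t))*xt+np.sin(np.radians(t))*Z;b=-np.sin(np.radians(t))*xt+np.cos(np.radians(t))*Z
        return lambda x,z: proj('side',G+a*(x-gx)+b*(z-gz)-0.005*R[:,1]*np.sign(R[1,1]),c0)
    for _ in range(3):
        P=line(gx,gz,t);obs=[]
        for (x0,z0,x1,z1) in((-.035,.01,-.035,.06),(.035,.01,.035,.095),(-.03,0,.03,0)):
            p,q=P(x0,z0),P(x1,z1);n=np.array([-(q-p)[1],(q-p)[0]]);n/=np.linalg.norm(n);cen=P(0,.05)
            if n@(p-cen)<0:n=-n
            for w in np.linspace(0,1,14):
                m=p+(q-p)*w; ks=np.arange(-6,6.5,.5);pr=[cv2.getRectSubPix(g.astype(np.float32),(1,1),tuple((m+n*k).astype(float)))[0,0] for k in ks]
                d=np.abs(np.diff(pr)); i=d.argmax()
                if d[i]>12: obs.append(((x0+(x1-x0)*w,z0+(z1-z0)*w),m+n*(ks[i]+.25),n))
        r=least_squares(lambda v:[(line(v[0]/1e3,v[1]/1e3,v[2])(*o[0])-o[1])@o[2] for o in obs],[gx*1e3,gz*1e3,t],loss='soft_l1',diff_step=.02)
        gx,gz,t=r.x[0]/1e3,r.x[1]/1e3,r.x[2]
    print('fit gx,gz,t',r.x.round(1),'n',len(obs),'med res',np.median(np.abs(r.fun)).round(2)); return gx,gz,t
E
python3 -c "
from m import *
e=edges('s11.png',-.0205,.074,20); edges('s12.png',-.0205,.078,26)
s=env.observe();print(s['position'],s['ft_force'])
top('w11.png',s['position']+[0,0,.04])"
```

```text
time_s: 15.67
position: [0.4741, -0.2448, 0.1461]
tool_rot: [[-0.869, 0.495, 0.001], [0.495, 0.869, -0.001], [-0.001, -0.0, -1.0]]
ft_force: [0.1, 0.1, -0.8]
grip_width: 0.0081
gripper_force: 57.0
fit gx,gz,t [-21.3  90.7  23.3] n 37 med res 0.91
fit gx,gz,t [-20.8  90.4  24.2] n 36 med res 0.84
[ 0.47369947 -0.24453791  0.14534397] [-0.55939365  0.17922563 -1.03664481]
guess 320.5 270.2
[[310.0, 216.0], [328.0, 216.0], [328.0, 320.0], [310.0, 320.0]] [ 0.5136 -0.2681  0.11  ] [np.float64(13.4), np.float64(93.5)] yaw -29.1
[[200.0, 210.0], [219.0, 210.0], [219.0, 303.0], [200.0, 303.0]] [ 0.4619 -0.3372  0.11  ] [np.float64(14.1), np.float64(81.7)] yaw -35.6
[[251.0, 210.0], [306.0, 210.0], [306.0, 291.0], [251.0, 291.0]] [ 0.4837 -0.2872  0.11  ] [np.float64(40.7), np.float64(69.8)] yaw -30.4
```

```bash
python3 -m jog '[{"linear":[0,0,-0.5],"roll":0},{"linear":[0,0,-0.5],"roll":0},{"linear":[0,0,-0.5],"roll":0},{"linear":[0,0,0],"roll":0},{"linear":[0,0,0],"roll":0}]'; python3 -c "
from m import *
for gz in(.074,.08): edges('s13.png',-.017,gz,24)
im=cv2.imread('pics/s13.png');g=cv2.cvtColor(im,cv2.COLOR_BGR2GRAY)
s=env.observe();G=s['position']+[0,0,.0187];R=s['tool_rot'];xt=-R[:,0];t=np.radians(24);a=np.cos(t)*xt+np.sin(t)*Z;b=-np.sin(t)*xt+np.cos(t)*Z
Pj=[proj('side',G+a*i+b*j) for i,j in((-.018,.025),(.052,.025),(.052,-.075),(-.018,-.075))];print([p.tolist() for p in Pj])
v=int(Pj[1][1])-6
for y in range(v,v+90,4): print(y,' '.join(f'{x:3d}' for x in g[y,320:400:2]))
tilt('w13.png')
"
```

```text
time_s: 16.23
position: [0.4738, -0.2446, 0.2058]
tool_rot: [[-0.869, 0.495, 0.001], [0.495, 0.869, -0.001], [-0.001, -0.0, -1.0]]
ft_force: [0.1, -0.8, -1.5]
grip_width: 0.0086
gripper_force: 57.0
fit gx,gz,t [-20.3  73.1  24.6] n 35 med res 0.78
fit gx,gz,t [-20.8  73.2  24.2] n 34 med res 0.78
[[325.5, 150.0], [364.4, 138.8], [385.7, 195.5], [347.4, 203.8]]
132  66  66  63  45  39  42  48  49  48  41  38  38  44  40  42  42  46  58  58  56  56  58  52  28 236 232 228 223 219 225 224 226 227 226 227 226 225 226 226 227
136  48  47  47  47  38  40  41  43  44  47  38  38  46  42  66 103  56  57  55  51  74 130 127  41  30 208 230 228 229 223 209 225 226 225 226 226 227 227 226 226
140   0 214 210 203 232 236 181 106  41  43  42  33 159 162  62 122 138 188 201 192 193 194 186  78  32   7 141 156 140 131  58 140 222 222 227 226 226 226 226 225
144 227 226 227 226 225 228 140 106  44  42  46  34 155 150 181 193 193 190 185 177 161 189 198 176 143 208 210 193 179 195 222 222 224 229 228 227 226 225 226 226
148 227 223 223 170 230 253 227  99  50  47  53  29 167 144 166 154 152 156 158 1
[... 2655 characters left out ...]
211 198 195 190 194 195 195 195 203 155  47  73 139
216  27  28  28  26  26  27  25  30  27  28  35  37  37  33  32  29  25  24  27  27  26  27  30  25  25  27  26  24   5 196 135  64  73  79  82  70  44  46  34 153
220  24  30  26  26  28  27  27  29  25  27  26  27  26  26  27  28  26  28  27  27  26  28  27  29  26  26  29  27  27  24  84  85  84  85  67  46  43  35   0 200
13 (304, 320, 6, 15) rays(tool x,z) [[-0.643, 0.765], [-0.673, 0.739]]
15 (325, 31, 45, 6) rays(tool x,z) [[0.217, 0.976], [0.202, 0.969]]
32 (310, 216, 19, 133) rays(tool x,z) [[-0.354, 0.935], [-0.702, 0.713]]
86 (270, 184, 85, 94) rays(tool x,z) [[-0.25, 0.967], [-0.531, 0.835]]
cam rel tcp [ 0.0773 -0.0008 -0.1678]
```

```bash
sed -i 's/^TH=.*/TH=np.array([.5154,-.2693,.083])+.0006*np.array([.492,.870,0]);TK=np.array([.4791,-.3334,.083])/' m.py; python3 -c "
from m import *
go(gpos(TH,-.0185,.073,25,.012)-.001*X); go(gpos(TH,-.0185,.073,25,.0)-.001*X)"
```

```text
shift units [ 0.11 -0.01  1.77] tooly ang 60.29 t 16.38
shift units [-0.02 -0.01  2.04] tooly ang 60.29 t 16.38
```

```bash
python3 -m jog '[{"linear":[0.11,-0.01,0.5],"roll":0},{"linear":[0,0,0.5],"roll":0},{"linear":[0,0,0.5],"roll":0},{"linear":[0,0,0.27],"roll":0},{"linear":[0,0,0],"roll":0},{"linear":[-0.03,0,0.07],"roll":0},{"linear":[-0.03,0,0.07],"roll":0},{"linear":[-0.03,0,0.07],"roll":0},{"linear":[0,0,0],"roll":0}]';python3 -m jog '[{"linear":[-0.04,0,0.08],"roll":0},{"linear":[-0.03,0,0.07],"roll":0},{"linear":[-0.03,0,0.07],"roll":0},{"linear":[0,0,0],"roll":0}]'; python3 -c "
from m import *
go(gpos(TH,-.0185,.073,25,-.007)-.001*X)"
```

```text
time_s: 17.13
position: [0.4729, -0.2446, 0.1266]
tool_rot: [[-0.869, 0.495, 0.0], [0.495, 0.869, -0.0], [-0.0, -0.0, -1.0]]
ft_force: [-0.6, -1.0, -2.0]
grip_width: 0.0086
gripper_force: 57.0
time_s: 17.47
position: [0.4732, -0.2447, 0.1194]
tool_rot: [[-0.869, 0.495, -0.006], [0.495, 0.869, 0.003], [0.007, -0.001, -1.0]]
ft_force: [-22.4, 11.0, 23.9]
grip_width: 0.0084
gripper_force: 63.5
shift units [-0.08 -0.    0.08] tooly ang 60.33 t 17.47
```

```bash
python3 -m jog '[{"linear":[0.02,0,-0.05],"roll":0},{"linear":[0.04,0,0],"roll":0},{"linear":[0.04,0,0],"roll":0},{"linear":[0,0,0],"roll":0}]'; python3 -m jog '[{"linear":[-0.02,0,0.05],"roll":0},{"linear":[-0.02,0,0.05],"roll":0},{"linear":[-0.02,0,0.04],"roll":0},{"linear":[0,0,0],"roll":0}]'
```

```text
time_s: 17.8
position: [0.4726, -0.2443, 0.12]
tool_rot: [[-0.869, 0.495, 0.0], [0.495, 0.869, -0.0], [-0.0, -0.0, -1.0]]
ft_force: [-2.5, 1.3, -0.5]
grip_width: 0.0086
gripper_force: 59.7
time_s: 18.13
position: [0.4718, -0.2438, 0.1157]
tool_rot: [[-0.869, 0.495, -0.006], [0.495, 0.869, 0.003], [0.007, -0.001, -1.0]]
ft_force: [-23.3, 11.8, 26.0]
grip_width: 0.0085
gripper_force: 66.0
```

```bash
python3 -c "
from m import *
im=snap('wrist','w14.png');g=cv2.cvtColor(im,cv2.COLOR_BGR2GRAY)
print([proj('wrist',TH+e/1000*xb).tolist() for e in(-37,-36,-35)])
for y in range(190,236,3): print(y,' '.join(f'{x:3d}' for x in g[y,296:346:2]))
edges('s14.png',-.0185,.073,25)
go(gpos(TH,-.0185,.073,25,-.007))"
```

```text
[[319.8, 230.8], [319.8, 232.0], [319.8, 233.3]]
190 112 112 113 112 112 113 112 112 113 112 111 114 112 112 112 113 112 113 112 112 112 112 113 112 111
193 112 112 112 113 112 111 112 111 111 112 111 111 112 112 113 112 113 112 113 113 113 112 111 108 116
196 110 110 111 110 111 110 110 111 111 111 111 112 111 111 111 110 111 111 111 111 112 111 122 224 216
199 113 112 113 112 112 113 113 113 113 112 113 113 113 113 112 113 112 113 114 113 113 112 139 211 207
202 111 110 110 110 110 110 110 109 110 110 109 110 110 111 109 109 110 110 110 110 110 110 107 148 176
205 114 114 113 113 113 113 113 113 112 112 113 113 112 114 113 113 113 113 113 112 113 113 112 112 112
208 112 112 112 112 113 113 112 113 113 113 112 112 112 113 112 113 112 112 113 114 113 113 114 114 114
211 114 114 114 114 113 113 113 114 113 112 112 112 112 112 111 112 113 113 113 113 113 114 112 113 113
214 218 218 217 219 220 219 218 216 250 248 247 245 244 243 243 244 207 213 212 211 212 213 212 213 213
217 213 212 212 214 215 215 215 204 246 244 244 243 243 243 243 244 218 208 209 209 210 209 209 209 209
220 213 212 212 211 212 214 214 204 246 244 244 244 244 243 242 243 216 182 210 209 209 210 210 210 210
223 212 212 211 211 213 211 177 208 247 245 245 244 243 243 243 244 223 152 215 211 209 209 209 210 210
226 213 213 213 213 211 102  35 194 248 245 244 244 244 244 243 243 229  56  84 216 211 211 211 210 210
229 219 219 217 219 216  61  39 205 247 245 245 245 244 243 244 244 228  49  43 175 216 213 213 213 213
232 218 218 217 218 215  62  39 214 248 245 244 244 244 244 243 244 231  58  49 221 215 213 212 212 212
235 219 219 219 219 214  61  42 226 247 245 245 245 244 244 244 245 233  58  41 160 215 213 212 213 213
fit gx,gz,t [-20.5  66.2  29.6] n 37 med res 0.66
shift units [-0.15 -0.   -0.01] tooly ang 60.33 t 18.23
```

```bash
python3 -m jog '[{"linear":[0.04,0,-0.1],"roll":0},{"linear":[0.04,0,-0.1],"roll":0},{"linear":[0,0,-0.05],"roll":0},{"linear":[0,0,0],"roll":0}]'; python3 -c "
from m import *
for M,n in((TH,'thin'),(TK,'thick')): print(n,[proj('side',M+e/1000*xb).tolist() for e in(-36,0,36)])
r=cv2.cvtColor(cv2.imread('pics/s5.png'),cv2.COLOR_BGR2GRAY);im=snap('side','s15.png');g=cv2.cvtColor(im,cv2.COLOR_BGR2GRAY)
print('ref, bars open');
for y in range(228,252,2): print(y,' '.join(f'{x:3d}' for x in r[y,334:396:2]))
print('now')
for y in range(196,252,2): print(y,' '.join(f'{x:3d}' for x in g[y,334:396:2]))
s=env.observe();G=s['position']+[0,0,.0187]
for t in(25,29):
  a=np.cos(np.radians(t))*X+np.sin(np.radians(t))*Z; b=-np.sin(np.radians(t))*X+np.cos(np.radians(t))*Z
  print(s['position'],[proj('side',G+a*i+b*j).tolist() for i,j in((-.0165,.027),(.0535,.027),(.0535,-.073),(-.0165,-.073))])
"
```

```text
time_s: 18.57
position: [0.4726, -0.2444, 0.1246]
tool_rot: [[-0.869, 0.496, 0.001], [0.496, 0.869, -0.001], [-0.001, -0.0, -1.0]]
ft_force: [0.5, 0.6, -0.9]
grip_width: 0.0083
gripper_force: 61.8
thin [[347.0, 243.6], [365.3, 240.1], [384.4, 236.4]]
thick [[333.1, 267.2], [352.6, 263.9], [373.0, 260.6]]
ref, bars open
228 178 184 210 152  86  99  29  25  25  30  25  27  27  28  26  22  16   8  30  88 164 177 179 189 184 184 195 199 156  85 147
230 149 152 158 148 151 120  26  27  26  25  21  15   8   1  84 162 175 179 190 187 184 184 186 188 191 176 206 183 139 185 122
232 127 129 130 131 137 102  18  13   0  86 161 171 176 188 187 181 180 184 190 192 198 139 122  84  63 183 199 160 167 150 122
234 128 128 129 129 128  82 162 171 186 183 179 181 181 187 192 173 140 121  72  71  55  56  55  57  47 222 186 135 190 122 125
236 128 129 128 128 129 147 182 181 185 188 172 141 118  75  69  52  53  53  55  35  66  97 200 183 193 233 197 144 164 121 125
238 172 111 129 127 130 189 139 115  72  67  50  50  47  53  48 100 194 204 176 176 153  91  53  58 201 180 153 181 129 123 126
240 128 113
[... 3850 characters left out ...]
87  58  41  34  21  60  98 148 171 176 184 186 184 182 181 181 183 182 181 191 193 160 167 184 121 124 124 125
246 146 135 163 185 174 141 172 186 186 185 183 183 182 181 179 180 182 182 181 181 181 175 199 175 156 183 143 123 125 124 123
248 110 127 183 176 179 182 181 180 180 183 182 182 182 182 181 182 183 180 180 182 182 192 191 158 170 182 120 123 124 124 123
250   6 154 181 178 180 180 179 180 177 180 179 180 181 180 181 183 180 179 182 182 177 199 172 146 186 144 122 124 126 125 124
[ 0.47246432 -0.24432161  0.12427476] [[324.6, 192.9], [361.3, 183.4], [382.7, 235.5], [346.4, 242.5]]
[ 0.47246432 -0.24432161  0.12427476] [[323.9, 193.8], [359.4, 181.7], [384.6, 233.0], [349.1, 242.4]]
```

Measured against the slot outline in the side view, the drive's bottom is about 8 mm too far back and over-tilted by about 3°. I'll raise it, shift it forward and re-enter.

```bash
python3 -m jog '[{"linear":[0.08,0,-0.18],"roll":0},{"linear":[0.18,0,0.08],"roll":0},{"linear":[0,0,0],"roll":0},{"linear":[-0.05,0,0.1],"roll":0},{"linear":[-0.05,0,0.1],"roll":0},{"linear":[-0.05,0,0.1],"roll":0},{"linear":[0,0,0],"roll":0}]';  python3 -m jog '[{"linear":[-0.05,0,0.09],"roll":0},{"linear":[-0.05,0,0.08],"roll":0},{"linear":[0,0,0],"roll":0}]'
```

```text
time_s: 19.2
position: [0.4683, -0.2419, 0.1151]
tool_rot: [[-0.869, 0.495, -0.001], [0.495, 0.869, 0.001], [0.002, 0.0, -1.0]]
ft_force: [-0.6, 0.2, -1.5]
grip_width: 0.0085
gripper_force: 61.7
time_s: 19.45
position: [0.4718, -0.2439, 0.1087]
tool_rot: [[-0.869, 0.495, -0.001], [0.495, 0.869, 0.001], [0.001, 0.0, -1.0]]
ft_force: [0.2, -0.0, -1.0]
grip_width: 0.0086
gripper_force: 61.7
```

```bash
python3 -m jog '[{"linear":[-0.05,0,0.08],"roll":0},{"linear":[-0.05,0,0.09],"roll":0},{"linear":[-0.05,0,0.09],"roll":0},{"linear":[0,0,0],"roll":0}]';  python3 -m jog '[{"linear":[-0.05,0,0.09],"roll":0},{"linear":[-0.05,0,0.09],"roll":0},{"linear":[0,0,0],"roll":0}]'
```

```text
time_s: 19.78
position: [0.4769, -0.2468, 0.0982]
tool_rot: [[-0.869, 0.495, -0.001], [0.495, 0.869, 0.001], [0.001, 0.0, -1.0]]
ft_force: [0.2, -0.0, -3.6]
grip_width: 0.0086
gripper_force: 61.4
time_s: 20.03
position: [0.4801, -0.2486, 0.0919]
tool_rot: [[-0.869, 0.495, -0.001], [0.495, 0.869, 0.0], [0.001, -0.0, -1.0]]
ft_force: [-3.0, 1.1, 3.2]
grip_width: 0.0086
gripper_force: 62.1
```

```bash
python3 -m jog '[{"linear":[-0.04,0,0.09],"roll":0},{"linear":[-0.04,0,0.09],"roll":0},{"linear":[0,0,0],"roll":0}]';  python3 -m jog '[{"linear":[-0.04,0,0.09],"roll":0},{"linear":[-0.04,0,0.09],"roll":0},{"linear":[0,0,0],"roll":0}]'
```

```text
time_s: 20.28
position: [0.4825, -0.2501, 0.0871]
tool_rot: [[-0.869, 0.495, -0.001], [0.495, 0.869, -0.001], [0.0, -0.001, -1.0]]
ft_force: [-10.5, 6.1, 24.5]
grip_width: 0.0087
gripper_force: 65.3
time_s: 20.53
position: [0.4872, -0.2529, 0.0808]
tool_rot: [[-0.869, 0.495, 0.005], [0.495, 0.869, -0.004], [-0.006, -0.001, -1.0]]
ft_force: [-3.6, 2.8, 24.9]
grip_width: 0.0085
gripper_force: 66.6
```

```bash
python3 -m jog '[{"linear":[-0.02,0,0.06],"roll":0},{"linear":[0,0,0],"roll":0},{"linear":[0,0,0],"roll":0}]'; python3 -c "
from m import *
im=snap('side','s16.png');g=cv2.cvtColor(im,cv2.COLOR_BGR2GRAY)
print([(proj('side',TH+i/1000*xb+j/1000*zb)+[-2.3,-1.6]).tolist() for i,j in((-35,55),(35,55),(35,0),(-35,0))])
for y in range(190,244,2): print(y,' '.join(f'{x:3d}' for x in g[y,316:392:2]))
"
```

```text
time_s: 20.78
position: [0.4884, -0.2537, 0.0797]
tool_rot: [[-0.869, 0.495, 0.006], [0.495, 0.869, -0.005], [-0.008, -0.002, -1.0]]
ft_force: [-6.4, 5.2, 36.4]
grip_width: 0.0085
gripper_force: 69.1
[[333.4, 215.1], [370.0, 206.8], [381.5, 234.9], [345.2, 241.9]]
190 117 119 119 120 120 118 121  71  60  53  98 123 140 109  75  37  39  42  39  46  47  43  46  10 205 195 221 227 224 222 225 225 225 225 225 226 227 227
192 119 119 118 116 116 120 120  87  71  59 161 144 132  62  60  46  36  39  37  47  42  40  41 161 202 196 190 213 227 226 226 226 226 226 226 226 226 228
194 119 119 119 103 134 117 120  84  57  61 125 131 123  66  74  38  77  35  41  45  42  39  37 151 200 195 195 196 204 228 228 227 227 228 228 228 228 228
196 119 119 120 103 151 117 121  88  39  47  99 102  96  53  61  44  40  45  45  48  43  31   9 199 196 196 195 197 197 184 228 227 226 228 226 226 226 226
198 120 120 120 101 156 107 108  99  29  34  70  74  75  37  46  37  34  49  48  46  44  18 212 197 196 196 196 196 195 195 202 225 227 225 226 226 226 227
200 128 139 138 139 141 142 124 130  81  36  64  80  80
[... 2676 characters left out ...]
 156 159 158 157 158 158 158 160 160 157 156 206 220 183  78 220 184 141 108
236 127 127 126 127 127 127 128 127 127 129 128 126 126 215 172 181 175 178 168 154 159 158 159 157 160 158 159 159 159 160 160 199 221 187 233 198 116 116
238 128 126 128 126 128 128 126 128 127 171 110 130 122 210 206 177 179 174 182 160 155 160 160 160 161 166 169 172 158 118  83  51  55 201 180 159 109 123
240 128 126 126 127 126 127 127 127 128 128 112 121 124 169 222 182 181 174 183 182 158 168 173 130 117  67  34  16  44 101 106 104 185 196 164 126 117 125
242 145 143 141 139 130 128 125 126 127 124 108 118 143 130 202 217 188 194 145 123  75  45  68  48 124 131 109 112 114 111 114 122 203 177 156 102 124 123
```

The side view puts the drive's top at (332,216)–(367,209), against (333,215)–(370,207) predicted for home, so it is bottomed. Releasing, then on to the thick drive.

```bash
python3 -m jog '[{"linear":[0,0,-0.05],"roll":0},{"linear":[0,0,0],"roll":0},{"linear":[0,0,0],"roll":0},{"linear":[0,0,-0.6],"roll":0},{"linear":[0,0,-0.9],"roll":0},{"linear":[0,0,-0.9],"roll":0},{"linear":[0,0,-0.9],"roll":0},{"linear":[0,0,-0.6],"roll":0}]' 0 30;  python3 -m jog '[{"linear":[0,0,0],"roll":-0.98},{"linear":[0,0,0],"roll":-0.98},{"linear":[0,0,0],"roll":-0.98},{"linear":[0,0,0],"roll":-0.98},{"linear":[0,0,0],"roll":-0.98},{"linear":[0,0,0],"roll":-0.98},{"linear":[0,0,0],"roll":-0.98},{"linear":[0,0,0],"roll":0}]'; python3 -c "
from m import *
go([.461,.050,.185])"
```

```text
time_s: 21.5
position: [0.4872, -0.2528, 0.2361]
tool_rot: [[-0.869, 0.495, 0.003], [0.495, 0.869, -0.002], [-0.004, -0.001, -1.0]]
ft_force: [-0.3, -0.3, -0.1]
grip_width: 0.0428
gripper_force: 0.0
time_s: 22.17
position: [0.4867, -0.2525, 0.2324]
tool_rot: [[-0.997, -0.083, -0.0], [-0.083, 0.997, 0.0], [0.0, 0.0, -1.0]]
ft_force: [0.2, -0.7, -0.3]
grip_width: 0.0425
gripper_force: 0.0
shift units [0.01 7.59 1.66] tooly ang 94.77 t 22.17
```

```bash
python3 -m jog '[{"linear":[0,0.95,0],"roll":0},{"linear":[0,0.95,0],"roll":0},{"linear":[0,0.95,0],"roll":0},{"linear":[0,0.95,0],"roll":0},{"linear":[0,0.95,0],"roll":0},{"linear":[0,0.95,0],"roll":0},{"linear":[0,0.95,0],"roll":0},{"linear":[0,0.94,0.3],"roll":0},{"linear":[0,0,0],"roll":0},{"linear":[0,0,0],"roll":0}]'; python3 -c "
from m import *
top('w20.png',[.461,.05,.11]); go([.461,.05,.096])"
```

```text
time_s: 23.0
position: [0.4619, 0.0518, 0.2205]
tool_rot: [[-0.997, -0.081, -0.001], [-0.081, 0.997, 0.0], [0.001, 0.0, -1.0]]
ft_force: [-0.2, -0.1, -0.2]
grip_width: 0.0427
gripper_force: 0.0
guess 318.0 188.9
[[345.0, 245.0], [359.0, 245.0], [359.0, 247.0], [345.0, 247.0]] [0.5203 0.0909 0.11  ] [np.float64(14.8), np.float64(2.3)] yaw -85.3
[[374.0, 247.0], [374.0, 230.0], [437.0, 230.0], [437.0, 247.0]] [0.5072 0.1457 0.11  ] [np.float64(19.5), np.float64(65.3)] yaw -85.3
[[310.0, 154.0], [324.0, 154.0], [324.0, 222.0], [310.0, 222.0]] [0.4614 0.0491 0.11  ] [np.float64(13.4), np.float64(69.8)] yaw 5.0
shift units [ 0.03 -0.01  3.59] tooly ang 94.58 t 23.05
```

```bash
python3 -m jog '[{"linear":[0.02,-0.03,0.7],"roll":0},{"linear":[0,0,0.8],"roll":0},{"linear":[0,0,0.8],"roll":0},{"linear":[0,0,0.7],"roll":0},{"linear":[0,0,0.4],"roll":0},{"linear":[0,0,0.2],"roll":0},{"linear":[0,0,0],"roll":0}]' 0 30; python3 -m jog '[{"linear":[0,0,0],"roll":0},{"linear":[0,0,0],"roll":0},{"linear":[0,0,0],"roll":0},{"linear":[0,0,0],"roll":0},{"linear":[0,0,0],"roll":0},{"linear":[0,0,0],"roll":0}]' -1 30; python3 -m jog '[{"linear":[0,0,-0.1],"roll":0},{"linear":[0,0,-0.1],"roll":0},{"linear":[0,0,-0.05],"roll":0},{"linear":[0,0,0],"roll":0}]'
```

```text
time_s: 23.63
position: [0.4614, 0.0479, 0.0759]
tool_rot: [[-0.997, -0.078, -0.002], [-0.078, 0.997, 0.0], [0.002, 0.0, -1.0]]
ft_force: [-1.1, 0.1, 0.3]
grip_width: 0.0426
gripper_force: 0.0
time_s: 24.13
position: [0.4625, 0.0489, 0.0783]
tool_rot: [[-0.997, -0.08, 0.003], [-0.08, 0.997, -0.001], [-0.003, -0.001, -1.0]]
ft_force: [-0.4, 0.4, 7.8]
grip_width: 0.0136
gripper_force: 32.2
time_s: 24.47
position: [0.4617, 0.049, 0.0876]
tool_rot: [[-0.997, -0.08, 0.001], [-0.08, 0.997, -0.0], [-0.001, -0.0, -1.0]]
ft_force: [0.3, -0.4, -2.3]
grip_width: 0.0139
gripper_force: 31.2
```

```bash
python3 -m jog '[{"linear":[0.12,0,-0.055],"roll":0},{"linear":[0.12,0,-0.05],"roll":0},{"linear":[0.12,0,-0.04],"roll":0},{"linear":[0.12,0,-0.03],"roll":0},{"linear":[0,0,0],"roll":0}]'; python3 -m jog '[{"linear":[0.12,0,-0.03],"roll":0},{"linear":[0.12,0,-0.02],"roll":0},{"linear":[0.12,0,-0.01],"roll":0},{"linear":[0.13,0,0],"roll":0},{"linear":[0,0,0],"roll":0},{"linear":[0,0,0],"roll":0}]'
```

```text
time_s: 24.88
position: [0.4418, 0.0475, 0.0944]
tool_rot: [[-0.997, -0.08, 0.001], [-0.08, 0.997, -0.0], [-0.001, -0.0, -1.0]]
ft_force: [2.6, 0.5, -2.8]
grip_width: 0.0141
gripper_force: 30.3
time_s: 25.38
position: [0.4226, 0.0459, 0.0966]
tool_rot: [[-0.997, -0.08, -0.0], [-0.08, 0.997, 0.0], [0.0, 0.0, -1.0]]
ft_force: [1.4, 0.2, -1.6]
grip_width: 0.0138
gripper_force: 29.3
```

```bash
python3 -m jog '[{"linear":[0,0,-0.3],"roll":0},{"linear":[0,0,-0.8],"roll":0},{"linear":[0,0,-0.8],"roll":0},{"linear":[0,0,-0.8],"roll":0},{"linear":[0,0,-0.5],"roll":0},{"linear":[0,0,-0.2],"roll":0}]'; python3 -m jog '[{"linear":[0,0,0],"roll":0.98},{"linear":[0,0,0],"roll":0.98},{"linear":[0,0,0],"roll":0.98},{"linear":[0,0,0],"roll":0.98},{"linear":[0,0,0],"roll":0.98},{"linear":[0,0,0],"roll":0.98},{"linear":[0,0,0],"roll":0.98},{"linear":[0,0,0],"roll":0}]';python3 -c "
from m import *
go(gpos(TK,0,.086,26,.018))
r=cv2.cvtColor(cv2.imread('pics/s5.png'),cv2.COLOR_BGR2GRAY)
for y in range(250,280,2): print(y,' '.join(f'{x:3d}' for x in r[y,322:386:2]))"
```

```text
time_s: 25.88
position: [0.4232, 0.0458, 0.2348]
tool_rot: [[-0.997, -0.08, 0.003], [-0.08, 0.997, -0.001], [-0.003, -0.001, -1.0]]
ft_force: [0.8, -0.5, -2.8]
grip_width: 0.0136
gripper_force: 29.7
time_s: 26.55
position: [0.4221, 0.046, 0.2311]
tool_rot: [[-0.867, 0.498, -0.004], [0.498, 0.867, 0.0], [0.003, -0.001, -1.0]]
ft_force: [0.2, -0.3, -2.8]
grip_width: 0.0139
gripper_force: 29.7
shift units [-4.83 -7.52  1.82] tooly ang 60.13 t 26.55
250  27  27  23  27  24  21   5 155 181 180 180 180 180 180 179 180 180 181 182 181 182 184 182 180 182 183 178 200 172 147 187 143
252  26  24  26  29  28  23 107 185 181 181 179 180 182 181 182 180 182 182 179 183 185 181 181 183 185 186 194 191 158 168 190 122
254  26  28  27  29  29   5 186 179 178 181 183 182 180 179 180 180 181 182 187 194 193 196 145 135 112 126 202 170 146 184 152 121
256  28  28  27  28  18 150 184 178 181 182 180 182 185 190 191 194 141 148 114  73  67  52  53  52  41 190 192 157 165 191 129 124
258  25  29  27  25  69 189 183 185 190 195 174 143 114  96  72  52  50  49  50  47  46  33  63  84 194 203 172 140 182 16
[... 629 characters left out ...]
 198 185 153 177 187 144 124 123 125 123
270   9 180 154  24  74 146  93 176 176 187 189 187 185 184 183 187 187  84  97  89 177 206 205 168 134 134 186 122 126 126 125 125
272 144 186 183 174 188 186 185 183 184 184 181 181 181 182 182 183 188 128  91  90 188 179 180 184 140  80 113 123 125 125 126 126
274 189 181 178 180 180 179 180 182 182 181 181 182 183 182 182 181 183 153  88  86 184 182 183 184 133  79 125 124 126 125 127 127
276 183 178 180 180 180 180 181 180 183 182 183 184 187 179 178 169 168 166  91  91 120 181 181 189  93  82  81 133 125 123 126 125
278 179 176 178 181 184 185 181 176 173 168 165 159 163 164 164 164 164 165 135  88  94  86 105  86  80  82  84 121 126 124 126 123
```

```bash
python3 -m jog '[{"linear":[-0.3,-0.94,-0.1],"roll":0},{"linear":[-0.3,-0.94,-0.1],"roll":0},{"linear":[-0.3,-0.94,0],"roll":0},{"linear":[-0.3,-0.94,0],"roll":0},{"linear":[-0.3,-0.94,0],"roll":0},{"linear":[-0.3,-0.94,0],"roll":0},{"linear":[-0.3,-0.94,0],"roll":0},{"linear":[-0.3,-0.94,0],"roll":0},{"linear":[-0.8,0,0],"roll":0},{"linear":[-0.8,0,0],"roll":0},{"linear":[-0.75,0,0],"roll":0},{"linear":[0,0,0],"roll":0}]';python3 -m jog '[{"linear":[0,0,0.6],"roll":0},{"linear":[0,0,0.6],"roll":0},{"linear":[0,0,0.5],"roll":0},{"linear":[0,0,0.3],"roll":0},{"linear":[0,0,0],"roll":0},{"linear":[0,0,0],"roll":0}]';python3 -c "
from m import *
K=TK-.003*X
go(gpos(K,0,.086,26,.018))
im=snap('side','s21.png');g=cv2.cvtColor(im,cv2.COLOR_BGR2GRAY)
s=env.observe();G=s['position']+[0,0,.0187]
for t in(22,26,30):
  a=np.cos(np.radians(t))*X+np.sin(np.radians(t))*Z; b=-np.sin(np.radians(t))*X+np.cos(np.radians(t))*Z
  print(t,[proj('side',G+a*i+b*j-.0075*Y).tolist() for i,j in((-.035,.014),(.035,.014),(.035,-.086),(-.035,-.086))])
for y in range(184,270,3): print(y,' '.join(f'{x:3d}' for x in g[y,300:386:2]))
im=snap('wrist','w21.png');g=cv2.cvtColor(im,cv2.COLOR_BGR2GRAY)
print([proj('wrist',TK+e/1000*xb).tolist() for e in(-36,-30)])
for y in range(200,240,3): print(y,' '.join(f'{x:3d}' for x in g[y,290:352:2]))
"
```

```text
time_s: 27.55
position: [0.4414, -0.3117, 0.238]
tool_rot: [[-0.87, 0.493, -0.001], [0.493, 0.87, 0.002], [0.002, 0.001, -1.0]]
ft_force: [-0.3, 0.3, -2.9]
grip_width: 0.0138
gripper_force: 29.4
time_s: 28.05
position: [0.4385, -0.3091, 0.1598]
tool_rot: [[-0.869, 0.494, -0.002], [0.494, 0.869, 0.002], [0.002, 0.001, -1.0]]
ft_force: [-0.2, -0.2, -1.8]
grip_width: 0.0138
gripper_force: 29.5
shift units [ 0.03 -0.03  0.05] tooly ang 60.4 t 28.05
22 [[301.6, 203.7], [342.0, 195.9], [363.3, 253.1], [323.6, 258.1]]
26 [[301.6, 205.2], [340.8, 194.6], [366.3, 251.3], [327.4, 258.8]]
30 [[301.8, 206.7], [339.6, 193.3], [369.1, 249.1], [331.2, 259.3]]
184 104 111 119 123 129  45  30  36  42  46  49  41  40  44  40  32  53  35 103  17  89 215 197 196 195 195 195 195 195 184 217 230 228 229 229 230 230 228 228 227 227 227 227
187 118 120 120 122 122 121 117 115 175  33  42  42  36  31 164 164  46  33  94  18  21  16  86 209 193 196 197 193 195 193 197 186 217 229 227 227 227 228 228 228 228 228 227
190 134 128 126 126 124 123 121 119 175  40  50  42  48  28 162 161  45  30  94  16  21  20  19
[... 5781 characters left out ...]
 244 244 244 245 245 234 122 149 147 158 220 218 218 217 217
227 222 222 223 223 223 223 226  82 238 246 245 244 244 244 244 244 245 245 244 244 245 235 123 149 149 149 162 182 221 218 216
230 220 221 221 222 222 223 227  83 237 246 245 245 244 244 245 245 244 244 244 244 245 233 124 150 151 152 153 152 162 220 215
233 221 221 221 221 221 221 227  83 238 246 244 245 245 245 245 244 244 244 244 244 245 232 126 151 150 150 151 151 150 162 188
236 222 221 222 220 220 219 225  83 238 246 245 245 245 244 244 244 244 244 243 243 244 233 127 153 151 149 149 149 148 149 147
239 222 221 221 223 222 222 228  85 244 247 245 245 245 244 244 244 244 243 243 243 243 231 109 153 151 151 150 150 150 149 151
```

The side view shows the thick drive tilted about 19°, with its bottom centre about 15 mm above the mouth and 1.5 mm too far back. I'll correct that and enter slowly.

```bash
python3 -m jog '[{"linear":[0.045,-0.025,0.02],"roll":0},{"linear":[-0.04,0,0.09],"roll":0},{"linear":[-0.04,0,0.09],"roll":0},{"linear":[-0.04,0,0.09],"roll":0},{"linear":[0,0,0],"roll":0}]'; python3 -m jog '[{"linear":[-0.03,0,0.06],"roll":0},{"linear":[-0.02,0,0.05],"roll":0},{"linear":[0,0,0],"roll":0}]'
```

```text
time_s: 28.57
position: [0.441, -0.3118, 0.148]
tool_rot: [[-0.869, 0.495, -0.001], [0.495, 0.869, 0.001], [0.001, 0.0, -1.0]]
ft_force: [-0.9, -0.2, -2.4]
grip_width: 0.0136
gripper_force: 29.5
time_s: 28.82
position: [0.4429, -0.3128, 0.144]
tool_rot: [[-0.869, 0.495, -0.0], [0.495, 0.869, 0.001], [0.0, 0.0, -1.0]]
ft_force: [0.5, 0.2, -2.4]
grip_width: 0.0137
gripper_force: 29.4
```

```bash
python3 -m jog '[{"linear":[-0.02,0,0.06],"roll":0},{"linear":[-0.02,0,0.06],"roll":0},{"linear":[0,0,0],"roll":0}]'; python3 -m jog '[{"linear":[-0.01,0,0.06],"roll":0},{"linear":[-0.01,0,0.06],"roll":0},{"linear":[0,0,0],"roll":0}]'
```

```text
time_s: 29.07
position: [0.4456, -0.3152, 0.1427]
tool_rot: [[-0.869, 0.495, 0.005], [0.495, 0.869, -0.006], [-0.007, -0.002, -1.0]]
ft_force: [-0.4, 1.0, 17.5]
grip_width: 0.0137
gripper_force: 32.3
time_s: 29.32
position: [0.4478, -0.3174, 0.1411]
tool_rot: [[-0.869, 0.495, 0.01], [0.495, 0.869, -0.012], [-0.015, -0.005, -1.0]]
ft_force: [-0.9, 0.2, 34.6]
grip_width: 0.0138
gripper_force: 36.7
```

```bash
python3 -m jog '[{"linear":[0.06,0,-0.15],"roll":0},{"linear":[0.02,0,-0.1],"roll":0},{"linear":[0,0,0],"roll":0},{"linear":[0,0,0],"roll":0}]'; python3 -c "
from m import *
s=env.observe();p=s['position'];print(p,p[0]*.495-p[1]*0-0+p[1]*.869, p@X)
im=snap('side','s22.png');g=cv2.cvtColor(im,cv2.COLOR_BGR2GRAY)
for y in range(196,274,3): print(y,' '.join(f'{x:3d}' for x in g[y,304:382:2]))
im=snap('wrist','w22.png');g=cv2.cvtColor(im,cv2.COLOR_BGR2GRAY)
print([proj('wrist',TK+e/1000*xb).tolist() for e in(-40,-36,-30)])
for y in range(192,240,3): print(y,' '.join(f'{x:3d}' for x in g[y,290:352:2]))
"
```

```text
time_s: 29.65
position: [0.4419, -0.3124, 0.1444]
tool_rot: [[-0.869, 0.496, -0.001], [0.496, 0.869, 0.0], [0.001, 0.0, -1.0]]
ft_force: [0.7, -1.3, -2.5]
grip_width: 0.0137
gripper_force: 32.5
[ 0.44189203 -0.31237832  0.14443021] -0.05272020256770199 0.5384256898472488
196 120 121 119 121 121 116 115 111  72  38  42  39  36 107 100  75  37  84  15  23  21  18  22  21  12  85 210 198 196 198 197 197 197 198 199 185 228 228 227
199 120 122 121 120 121 117 108 138  85  52  45  47  41 155 166  72  38  83  19  18  19  21  20  19  20  19   0 183 208 198 196 198 197 197 197 196 197 204 228
202  93  92 142 161 161 158 151 170  83  50  44  50  39 155 167  54  36  82  17  22  20  20  17  20  22  21  22  19   0 185 201 199 199 198 197 195 197 198 188
205  52  37  28  17  20  21  23  96  88  51  48  53  35 156 166  45  14  73  50  64  75 102 113 149 170   9  19  21  20  11  79 208 201 200 197 197 197 196 196
208  25  31  28  16  98 177 243 236  80  51  53  55  38 157 155 143 163 149 156 154 151 147 142 165 167  89   2  92 200 232 243 255 162 175 198 196 196 197 197
211  26  27   9 209 235 235 
[... 4728 characters left out ...]
 246 246 246 246 246 249  68 137 161 160 158 229 213 225 223
225 227 228 229 229 229 229 233 124 251 246 246 246 246 246 245 246 246 246 246 246 246 248  67 137 159 158 157 157 156 212 226
228 229 230 230 230 230 230 232 124 251 246 246 246 246 246 246 246 246 246 246 246 246 248  68 139 159 159 158 158 159 158 228
231 229 229 230 230 230 230 232 125 250 246 246 246 246 246 246 246 246 246 246 246 246 247  68 118 160 158 159 161 162 160 172
234 228 229 229 230 230 230 233 127 251 246 246 246 246 246 246 246 246 246 245 246 246 245  66 117 161 159 159 162 162 162 159
237 229 230 229 228 228 229 232 126 251 246 246 246 246 246 246 246 245 245 245 245 246 246  67 118 162 160 159 159 160 160 159
```

The bottom centre is 6.7 mm too far forward, with the front corner resting on the collar. I'll lift, shift back and re-enter, letting the back wall turn the drive.

```bash
python3 -m jog '[{"linear":[0.06,0,-0.14],"roll":0},{"linear":[-0.18,-0.01,-0.08],"roll":0},{"linear":[0,0,0],"roll":0},{"linear":[-0.04,0,0.09],"roll":0},{"linear":[-0.04,0,0.09],"roll":0},{"linear":[-0.01,0,0.05],"roll":0},{"linear":[0,0,0],"roll":0}]'; python3 -m jog '[{"linear":[0,0,0.07],"roll":0},{"linear":[0,0,0.07],"roll":0},{"linear":[0,0,0],"roll":0}]'
```

```text
time_s: 30.33
position: [0.4489, -0.3166, 0.1435]
tool_rot: [[-0.869, 0.495, -0.001], [0.495, 0.869, 0.001], [0.002, 0.001, -1.0]]
ft_force: [-0.9, -0.4, -1.5]
grip_width: 0.0136
gripper_force: 32.5
time_s: 30.58
position: [0.4502, -0.318, 0.1411]
tool_rot: [[-0.869, 0.495, 0.004], [0.495, 0.869, -0.004], [-0.005, -0.002, -1.0]]
ft_force: [-0.7, 0.5, 13.8]
grip_width: 0.0137
gripper_force: 34.3
```

```bash
python3 -c "
from m import *
s=env.observe();f=np.array(s['ft_force']);m=np.array(s['wrist_torque']);print(f,m,'fX',f@X,'fY',f@Y,'mX',m@X,'mY',m@Y)
im=snap('side','s23.png');g=cv2.cvtColor(im,cv2.COLOR_BGR2GRAY)
for y in range(214,274,3): print(y,' '.join(f'{x:3d}' for x in g[y,308:380:2]))
"
```

```text
[-0.72865867  0.4556399  13.75105972] [ 0.3230769   0.2960569  -0.01101961] fX -0.8585600464601749 fY 0.03776009031666752 mX 0.13540642441130385 mY 0.4167654866209514
214  27  28  25   1 244 232 234 235 241  53  47  46  52  38 156 155 173 196 189 198 199 196 191 191 200 163 190 188 183 195 224 189 116  87 189 198
217  27  33  29  26 227 212 211 215 213 134  54  22  31  23 158 150 192 199 195 193 198 199 150 197 190 174 154 181 175 176 235 224 182  93  17  97
220   7  14  14   6 200 219 186 194 189 184 181 162 173 177 175 156 160 157 153 157 156 155 159 163 190 178 159 174 181 175 201 234 224 169  44  24
223 169 168 165 165 158 218 185 179 175 178 179 178 163 159 156 158 158 160 157 160 158 158 156 154 182 195 157 157 182 178 178 231 221 200 164  12
226 125 123 125 126 120 204 208 175 177 173 182 177 178 157 159 160 157 161 159 158 157 162 154 158 181 188 174 159 178 184 176 180 183 223 186 115
229 131 133 137 137 144 159 220 176 179 175 179 177 176 179 177 155 156 159 161 157 160 161 156 159 151 189 198 159 166 181 183 176 180 216 225 165
232 128 130 128 128 129 119 209 214 175 177 1
[... 1326 characters left out ...]
  14 198 201 179 181 180 178 180 180 181 182 182 176 176 180 182 181 180 182 188 210 193 177 197 163 169 102
262  27  27  29  26  26  27  29  27  27  21 129 215 211 214 213 209 214 212 219 216 212 212 213 216 215 206 223 222 201 165 162 201 169 143 186 165
265  27  28  27  28  26  28  27  26  23 111 159 200 211 210 217 211 212 219 222 232 205 158 138 133 121  97  96  97  87 105 206 178 149 186 190 129
268  27  30  28  26  28  27  28  24  71 167  18 143 161 124  97  53  31  31  77 122 179 188 177 128  91  97  92  94 208 201 187 153 178 188 147 125
271  26  26  27  29  27  29  25  32 189 181 111 177 186 172 192 192 189 184 185 184 185 184 185 195  96  95  87 186 186 185 176 137 101 137 123 126
```

The wrist torque and the dark collar visible only on the right show contact on the -Y rim. I'll shift about 1.6 mm in +Y and try again.

```bash
python3 -m jog '[{"linear":[0,0,-0.15],"roll":0},{"linear":[0,0.04,-0.08],"roll":0},{"linear":[0,0,0],"roll":0},{"linear":[0,0,0],"roll":0}]'; python3 -c "
from m import *
s=env.observe();p=s['position'];print(p,p@[.495,.869,0],p@X)
im=snap('wrist','w24.png');g=cv2.cvtColor(im,cv2.COLOR_BGR2GRAY)
for y in range(195,260,6): print(y,' '.join(f'{x:3d}' for x in g[y,290:352:2]))"
```

```text
time_s: 30.97
position: [0.4498, -0.3157, 0.148]
tool_rot: [[-0.869, 0.495, -0.0], [0.495, 0.869, -0.0], [0.0, -0.0, -1.0]]
ft_force: [-1.3, -1.1, -0.6]
grip_width: 0.0137
gripper_force: 32.7
[ 0.449813   -0.31565403  0.14799368] -0.051645917209778555 0.5469327844070893
195 223 222 223 222 222 224 222  61  40  40  42  40  40  41  43  41  43  43  43  44  42  38 137 223 220 220 220 219 218 218 218
201 224 224 223 223 224 224 218  54  35  67 133 140 147 143 121 113 137 149 148 137  93  42 116 225 219 219 218 219 217 217 217
207 223 223 225 224 224 224 217  51 241 245 245 245 245 244 243 242 243 244 245 245 245 245 146 226 220 219 219 219 218 218 217
213 222 223 224 224 224 225 220  52 246 245 243 242 243 244 245 245 244 244 244 244 244 244  97 151 202 220 219 219 218 219 218
219 225 224 225 225 224 226 217  44 243 246 245 245 244 245 244 244 244 244 244 244 244 244  85 152 149 149 222 221 221 221 219
225 224 224 224 224 224 226 217  46 247 246 245 244 244 244 244 244 244 244 245 245 245 244  84 154 151 152 153 153 152 222 219
231 224 223 223 223 222 224 215  45 246 245 244 244 244 244 245 245 244 244 244 244 245 243  85 156 154 152 151 151 150 149 160
237 223 223 222 223 223 225 215  44 247 245 245 245 244 244 244 244 244 244 244 243 244 242  86 157 154 154 154 153 152 153 151
243 223 223 171 171 171 172 165  39 183 248 245 244 244 244 244 243 243 243 242 241 244 246  35 133 174 172 173 173 159 156 156
249 217 188 171 171 172 174 132  37 123 204 247 243 244 243 242 242 244 245 245 245 245 242  37  88 175 171 172 172 171 145 147
255  84 176 172 172 171 176  61  40 123 199 192 209 247 245 245 245 244 243 243 243 245 241  34  47 177 172 172 172 174 103  43
```

```bash
python3 -m jog '[{"linear":[0,0,0.08],"roll":0},{"linear":[0,0,0.08],"roll":0},{"linear":[0,0,0.08],"roll":0},{"linear":[0,0,0],"roll":0}]'; python3 -m jog '[{"linear":[0,0,0.07],"roll":0},{"linear":[0,0,0.07],"roll":0},{"linear":[0,0,0],"roll":0}]';python3 -c "
from m import *
s=env.observe();f=np.array(s['ft_force']);m=-np.array(s['wrist_torque']);print('fX',f@X,'fY',f@Y,'mX',m@X,'mY',m@Y)"
```

```text
time_s: 31.35
position: [0.4502, -0.3159, 0.138]
tool_rot: [[-0.869, 0.496, 0.0], [0.496, 0.869, -0.0], [-0.001, -0.0, -1.0]]
ft_force: [0.3, -2.1, -1.9]
grip_width: 0.0139
gripper_force: 32.5
time_s: 31.6
position: [0.4504, -0.3159, 0.1326]
tool_rot: [[-0.869, 0.496, 0.001], [0.496, 0.869, -0.001], [-0.001, 0.0, -1.0]]
ft_force: [2.5, -3.0, -1.6]
grip_width: 0.0136
gripper_force: 32.6
fX 3.6292292689544174 fY -1.4104408643808963 mX 0.2660107299982243 mY 0.8093624840392949
```

It is entering, so I'll keep going.

```bash
python3 -m jog '[{"linear":[-0.02,0,0.08],"roll":0},{"linear":[-0.02,0,0.08],"roll":0},{"linear":[-0.02,0,0.08],"roll":0},{"linear":[0,0,0],"roll":0}]'; python3 -m jog '[{"linear":[-0.02,0,0.08],"roll":0},{"linear":[-0.02,0,0.08],"roll":0},{"linear":[0,0,0],"roll":0}]';python3 -c "
from m import *
s=env.observe();f=np.array(s['ft_force']);m=-np.array(s['wrist_torque']);print('fX',f@X,'fY',f@Y,'mX',m@X,'mY',m@Y)"
```

```text
time_s: 31.93
position: [0.4521, -0.3166, 0.1224]
tool_rot: [[-0.869, 0.495, -0.001], [0.495, 0.869, 0.001], [0.001, 0.001, -1.0]]
ft_force: [1.9, -1.8, -1.7]
grip_width: 0.0133
gripper_force: 32.4
time_s: 32.18
position: [0.4533, -0.3174, 0.1161]
tool_rot: [[-0.869, 0.495, -0.001], [0.495, 0.869, 0.001], [0.001, 0.0, -1.0]]
ft_force: [2.8, -1.5, -1.8]
grip_width: 0.0139
gripper_force: 32.3
fX 3.1777233907676745 fY 0.09738418119594805 mX 0.09054892624203041 mY 0.6411181797686987
```

```bash
python3 -m jog '[{"linear":[-0.03,0,0.08],"roll":0},{"linear":[-0.03,0,0.08],"roll":0},{"linear":[-0.03,0,0.08],"roll":0},{"linear":[0,0,0],"roll":0}]'; python3 -m jog '[{"linear":[-0.03,0,0.08],"roll":0},{"linear":[-0.03,0,0.08],"roll":0},{"linear":[0,0,0],"roll":0}]'; python3 -m jog '[{"linear":[-0.03,0,0.07],"roll":0},{"linear":[-0.03,0,0.07],"roll":0},{"linear":[0,0,0],"roll":0}]'
```

```text
time_s: 32.52
position: [0.4565, -0.3193, 0.1065]
tool_rot: [[-0.869, 0.495, -0.001], [0.495, 0.869, 0.001], [0.001, 0.0, -1.0]]
ft_force: [3.1, -1.3, -3.3]
grip_width: 0.0134
gripper_force: 32.2
time_s: 32.77
position: [0.4571, -0.3194, 0.1013]
tool_rot: [[-0.869, 0.495, -0.004], [0.495, 0.869, 0.002], [0.005, 0.0, -1.0]]
ft_force: [-8.4, 5.3, 11.0]
grip_width: 0.014
gripper_force: 36.3
time_s: 33.02
position: [0.4583, -0.3205, 0.0976]
tool_rot: [[-0.869, 0.495, -0.005], [0.495, 0.869, 0.001], [0.005, -0.001, -1.0]]
ft_force: [-18.3, 9.0, 30.7]
grip_width: 0.014
gripper_force: 44.2
```

```bash
python3 -m jog '[{"linear":[0.02,0,-0.02],"roll":0},{"linear":[0,0,0],"roll":0}]'; python3 -c "
from m import *
im=snap('side','s25.png');g=cv2.cvtColor(im,cv2.COLOR_BGR2GRAY)
print([(proj('side',TK+i/1000*xb+j/1000*zb-.0075*Y)+[-2.6,-1.9]).tolist() for i,j in((-35,55),(35,55),(35,0),(-35,0),(0,55))])
for y in range(220,274,2): print(y,' '.join(f'{x:3d}' for x in g[y,306:378:2]))
"
```

```text
time_s: 33.18
position: [0.4583, -0.3205, 0.0977]
tool_rot: [[-0.869, 0.495, -0.003], [0.495, 0.869, 0.001], [0.003, -0.001, -1.0]]
ft_force: [-12.9, 5.2, 21.5]
grip_width: 0.0142
gripper_force: 43.0
[[316.29999999999995, 239.1], [355.59999999999997, 231.29999999999998], [368.59999999999997, 261.40000000000003], [329.5, 267.8], [335.5, 235.29999999999998]]
220  41   8  13  14  16  20  24  27  34  39  38  46  46  42  39  41  37  38  53  39  42  84 185 180 179 183 181 179 181 181 177 203 237 209 172  42
222 158 157 151 147 141 141 142 121 113  32  37  52  51  52  52  40  39  38  45  46  44 115 188 180 180 180 182 178 181 183 176 179 246 202 184 123
224 123 146 148 156 164 169 170 169 172  74  28  43  45  49  51  42  39  43  40  29  45 114 187 182 181 179 183 180 181 181 182 177 189 187 209 172
226 114 126 124 127 126 126 126 127 126 135 128 125 148  34  44  42  40  27 162 132  40 126 183 183 180 180 180 183 178 182 183 177 181 187 201 186
228 147 147 150 152 148 145 147 142 140 137 133 127 172  41  51  45  45  21 182 139  36 127 182 184 186 181 168 182 181 181 183 182 180 184 218 206
2
[... 2554 characters left out ...]
  25  41 189 228 227 182 179 181 183 181 182 186 189 192 194 156 144 132 131 119 102  85 204 189 160 112 113
266  28  28  27  27  27  28  28  30  25  16 179 109 207 221 179 189 187 200 179 141 109  77  40  38  93 103  93  92  89 116 187 202 169 132 113 116
268  27  28  26  29  29  28  28  28  26  71 169  20  44 174 112  83  44  32  35  80 123 181 191 179 128  91  97  94  95 208 201 187 155 172 180 141
270  28  26  28  26  28  28  27  26   8 182 157  23  72 142  93 177 179 188 193 189 188 186 187 187 190  84  97  89 180 209 207 171 136 135 190 125
272  27  27  27  27  28  29  28  21 146 187 185 177 191 188 186 186 187 187 184 184 183 185 184 184 191 130  92  92 190 181 183 188 143  81 115 126
```

Tilt matches the bay and the drive is bottomed at about 30 N. I'll release, close the fingers and push on its top to make sure.

```bash
python3 -m jog '[{"linear":[0,0,0],"roll":0},{"linear":[0,0,0],"roll":0},{"linear":[0,0,0],"roll":0},{"linear":[0,0,-0.5],"roll":0},{"linear":[0,0,-0.7],"roll":0},{"linear":[0,0,-0.5],"roll":0},{"linear":[0,0,0],"roll":0}]' 0 30; python3 -m jog '[{"linear":[-0.1,0,0],"roll":0},{"linear":[-0.1,0,0],"roll":0},{"linear":[0,0,0],"roll":0},{"linear":[0,0,0],"roll":0},{"linear":[0,0,0],"roll":0},{"linear":[0,0,0],"roll":0}]' -1 30; python3 -c "
from m import *
s=env.observe();p=s['position'];print(s['grip_width'])
go(TK-.003*X+.055*zb,False)"
```

```text
time_s: 33.82
position: [0.4612, -0.3224, 0.1676]
tool_rot: [[-0.869, 0.495, 0.004], [0.495, 0.869, -0.004], [-0.006, -0.002, -1.0]]
ft_force: [0.8, 0.1, -0.7]
grip_width: 0.0427
gripper_force: 0.0
time_s: 34.32
position: [0.4669, -0.3252, 0.1635]
tool_rot: [[-0.869, 0.495, -0.001], [0.495, 0.869, 0.001], [0.001, 0.0, -1.0]]
ft_force: [0.3, -0.3, -0.4]
grip_width: 0.0002
gripper_force: 0.0
0.0002287636329175212
shift units [ 0.29 -0.03  0.77] tooly ang 60.3 t 34.32
```

```bash
python3 -m jog '[{"linear":[0.22,0,0],"roll":0},{"linear":[0,0,0.25],"roll":0},{"linear":[0,0,0.2],"roll":0},{"linear":[0,0,0.08],"roll":0},{"linear":[-0.03,0,0.07],"roll":0},{"linear":[0,0,0],"roll":0}]'; python3 -m jog '[{"linear":[-0.02,0,0.05],"roll":0},{"linear":[-0.02,0,0.05],"roll":0},{"linear":[0,0,0],"roll":0}]'; python3 -m jog '[{"linear":[-0.02,0,0.05],"roll":0},{"linear":[0,0,0],"roll":0}]'
```

```text
time_s: 34.82
position: [0.4605, -0.3216, 0.1391]
tool_rot: [[-0.869, 0.495, -0.001], [0.495, 0.869, 0.001], [0.001, 0.0, -1.0]]
ft_force: [-0.7, 1.0, -0.2]
grip_width: 0.0002
gripper_force: 0.0
time_s: 35.07
position: [0.4619, -0.3224, 0.1358]
tool_rot: [[-0.869, 0.495, -0.0], [0.495, 0.869, 0.0], [0.0, 0.0, -1.0]]
ft_force: [0.0, -0.4, -0.0]
grip_width: 0.0001
gripper_force: 0.0
time_s: 35.23
position: [0.4625, -0.3227, 0.1338]
tool_rot: [[-0.869, 0.495, -0.0], [0.495, 0.869, 0.0], [0.0, 0.0, -1.0]]
ft_force: [-1.2, -0.7, 0.6]
grip_width: -0.0001
gripper_force: 0.0
```

```bash
python3 -m jog '[{"linear":[-0.01,0,0.05],"roll":0},{"linear":[-0.01,0,0.05],"roll":0},{"linear":[0,0,0],"roll":0}]'; python3 -m jog '[{"linear":[-0.01,0,0.05],"roll":0},{"linear":[-0.01,0,0.05],"roll":0},{"linear":[0,0,0],"roll":0}]'
```

```text
time_s: 35.48
position: [0.4631, -0.323, 0.1296]
tool_rot: [[-0.869, 0.495, -0.0], [0.495, 0.869, 0.0], [0.001, 0.0, -1.0]]
ft_force: [0.3, -0.5, 0.4]
grip_width: -0.0001
gripper_force: 0.0
time_s: 35.73
position: [0.4638, -0.3235, 0.1256]
tool_rot: [[-0.869, 0.495, -0.0], [0.495, 0.869, 0.0], [0.001, 0.0, -1.0]]
ft_force: [0.4, 0.2, -0.3]
grip_width: 0.0001
gripper_force: 0.0
```

```bash
python3 -c "
from m import *
im=snap('side','s26.png');a=cv2.imread('pics/s25.png');d=np.abs(im.astype(int)-a.astype(int)).max(2)
g=cv2.cvtColor(im,cv2.COLOR_BGR2GRAY)
for y in range(210,272,2): print(y,' '.join(f'{x:3d}' for x in g[y,306:378:2]))
print(proj('side',env.observe()['position']))
"
```

```text
210  28  27  28  28  31  27  28  28  28  27  29  29  29  28  15 164  42  47  47  45  19 185 118 106 239 233 255 245 228 220 219 189 138 207 198 198
212  26  27  29  28  27  26  29  28  26  29  29  27  27  26  12 166  44  45  44  47  22 184 103 255 227 231 213 217 222 218 222 228 125  80 212 200
214  30  28  28  30  27  27  30  27  30  25  27  25  31  31  14 130  47  52  51  46  19 183 103 199 219 222 221 229 186 184 198 224 189 116  86 189
216  29  27  32  29  27  27  30  27  27  26  29  26  27   3 224 168  43  48  51  47  51 184  83 213 219 182 187 169 178 177 171 216 224 170  41   6
218  28  29  32  28  26  30  27  27  27  27  28  27  25 242 230 175  44  51  54  54  49 184  96 171 178 183 176 179 183 176 176 225 221 185 122  18
220  40   8  14  14  18  21  24  25  27  26  27  27  26  38 237 147  48  46  50  54  58 183  96 174 178 183 179 180 179 180 175 202 235 223 170  43
222 159 157 149 147 140 142 141 121 108  74  39  22  10   1 218 142  47  46  48  51  85 183  75 178 180 178 182 177 181 184 177 178 245 221 186 122
224 124 147 147 155 163 168 170 170 166 165 161 158 149 146 136 
[... 2801 characters left out ...]
19 175 181 176 186 178 177 182 183 183 179 183 183 184 187 189 188 172 167 164 201 170 144 185
264  27  29  26  27  29  28  28  27  28  24  39 194 230 188 183 176 181 181 179 183 185 190 192 194 156 143 131 130 117  99  84 202 189 152 180 188
266  27  28  29  28  27  28  27  27  24  16 178 109 198 221 179 187 187 200 178 138 108  77  40  38  93 102  94  91  90 114 187 202 168 158 188 186
268  29  28  26  27  30  28  28  28  23  70 167  20  78 169 109  82  43  32  36  79 123 180 190 177 128  91  98  93  95 208 201 186 155 179 189 147
270  27  27  27  26  29  27  27  29  10 182 154  23  71 142  93 177 178 188 191 190 186 186 186 188 190  84  97  89 179 207 207 170 135 134 189 124
[342.8 238.8]
```

```bash
python3 -m jog '[{"linear":[0,0,0.06],"roll":0},{"linear":[0,0,0.06],"roll":0},{"linear":[0,0,0],"roll":0}]'; python3 -m jog '[{"linear":[0,0,0.06],"roll":0},{"linear":[0,0,0.06],"roll":0},{"linear":[0,0,0],"roll":0}]'
```

```text
time_s: 36.03
position: [0.4637, -0.3234, 0.1207]
tool_rot: [[-0.869, 0.495, -0.001], [0.495, 0.869, 0.001], [0.001, 0.0, -1.0]]
ft_force: [-0.1, 0.3, -0.2]
grip_width: 0.0004
gripper_force: 0.0
time_s: 36.28
position: [0.4637, -0.3234, 0.1159]
tool_rot: [[-0.869, 0.495, -0.001], [0.495, 0.869, 0.001], [0.001, 0.0, -1.0]]
ft_force: [-0.2, 0.6, -0.1]
grip_width: 0.0001
gripper_force: 0.0
```

```bash
python3 -m jog '[{"linear":[0,0,0.06],"roll":0},{"linear":[0,0,0.06],"roll":0},{"linear":[0,0,0],"roll":0}]'; python3 -m jog '[{"linear":[0,0,0.06],"roll":0},{"linear":[0,0,0.06],"roll":0},{"linear":[0,0,0],"roll":0}]'; python3 -c "
from m import *
im=snap('side','s27.png');g=cv2.cvtColor(im,cv2.COLOR_BGR2GRAY)
for y in range(222,252,2): print(y,' '.join(f'{x:3d}' for x in g[y,306:378:2]))
im=snap('wrist','w27.png');g=cv2.cvtColor(im,cv2.COLOR_BGR2GRAY)
for y in range(190,330,8): print(y,' '.join(f'{x:3d}' for x in g[y,270:370:3]))
"
```

```text
time_s: 36.53
position: [0.464, -0.324, 0.115]
tool_rot: [[-0.869, 0.495, 0.002], [0.495, 0.869, -0.003], [-0.003, -0.002, -1.0]]
ft_force: [-8.0, 5.7, 24.9]
grip_width: 0.0003
gripper_force: 13.6
time_s: 36.78
position: [0.4641, -0.3246, 0.1146]
tool_rot: [[-0.869, 0.495, 0.004], [0.495, 0.869, -0.007], [-0.007, -0.004, -1.0]]
ft_force: [-19.4, 13.4, 58.3]
grip_width: 0.0002
gripper_force: 31.0
222 158 158 150 147 140 141 142 122 108  75  39  22  12   0 217 165  44  51  52  45  48 184  96 175 180 179 182 177 181 182 176 178 246 220 186 121
224 122 145 147 155 164 167 170 169 166 166 161 157 150 145 136 181  44  51  53  52  61 184  97 176 181 178 182 180 179 181 181 177 181 208 224 169
226 113 124 124 125 125 126 127 126 126 136 137 139 148 152 157 160  45  50  55  53  77 184  75 181 180 180 180 182 177 181 183 175 180 191 222 188
228 146 147 151 150 148 147 145 143 141 135 130 127 127 126 116 134  48  44  45  54  84 183  90 182 184 185 175 182 180 180 181 182 179 182 214 221
230 125 128 129 127 129 131 131 134 136 138 145 147 150 150 145 153  28  40  45  46  81 183  92 156 149 146 1
[... 3338 characters left out ...]

294  42  45  61  60  60  59  61  59  60  60  59  61  60  60  58  49  55  54  60  61  60  60  61  59  60  59  60  60  60  60  51  60  59  56
302  60  60  60  59  59  60  60  60  61  60  60  60  61  60  44  49  56  54  57  52  60  60  61  61  61  61  59  61  60  59  61  51  60  61
310  57  57  55  54  54  52  52  53  51  48  49  50  49  47  51  48  56  54  47  53  58  51  50  49  50  51  53  52  54  54  56  56  57  57
318  60  60  59  60  61  60  60  60  60  60  60  60  43  45  54  49  55  54  46  63  51  53  60  60  60  60  60  60  60  60  61  60  59  60
326  60  60  59  60  62  59  59  60  60  60  60  59  43  48  53  43  36  41  49  54  53  51  60  59  60  60  60  60  61  62  60  61  60  60
```

The thick drive is solidly home, with stiff contact at TCP z=0.115. I'll probe the thin drive the same way, 74 mm to the left, and compare heights.

```bash
python3 -m jog '[{"linear":[0,0,-0.4],"roll":0},{"linear":[0,0,-0.4],"roll":0},{"linear":[0,0.62,0],"roll":0},{"linear":[0,0.62,0],"roll":0},{"linear":[0,0.61,0],"roll":0},{"linear":[0,0,0.2],"roll":0},{"linear":[0,0,0],"roll":0}]'; python3 -c "
from m import *
p=env.observe()['position'];print(p,p@X,p@Y,'thick contact X,Y',np.array([.4638,-.3235,0])@X,np.array([.4638,-.3235,0])@Y,'thin home Y',np.array([.4884,-.2537,0])@Y)"
```

```text
time_s: 37.47
position: [0.5004, -0.2582, 0.1297]
tool_rot: [[-0.87, 0.494, -0.001], [0.494, 0.87, 0.001], [0.002, 0.0, -1.0]]
ft_force: [-0.3, -0.3, -1.0]
grip_width: 0.0001
gripper_force: 0.0
[ 0.50042962 -0.25821157  0.12969591] 0.5627012268486923 0.021687426836759668 thick contact X,Y 0.5629699934703971 -0.053174020460569495 thin home Y 0.019690426694580817
```

```bash
python3 -m jog '[{"linear":[0,-0.045,0.12],"roll":0},{"linear":[0,0,0.1],"roll":0},{"linear":[0,0,0.06],"roll":0},{"linear":[0,0,0],"roll":0}]'; python3 -m jog '[{"linear":[0,0,0.05],"roll":0},{"linear":[0,0,0.04],"roll":0},{"linear":[0,0,0],"roll":0}]'
```

```text
time_s: 37.8
position: [0.4992, -0.2615, 0.1191]
tool_rot: [[-0.868, 0.496, -0.0], [0.496, 0.868, 0.0], [0.001, 0.0, -1.0]]
ft_force: [0.1, 0.3, -0.4]
grip_width: 0.0003
gripper_force: 0.0
time_s: 38.05
position: [0.5009, -0.2622, 0.1182]
tool_rot: [[-0.868, 0.496, 0.005], [0.496, 0.868, -0.004], [-0.006, -0.001, -1.0]]
ft_force: [-0.0, 0.2, 11.3]
grip_width: -0.0001
gripper_force: 4.9
```

```bash
python3 -m jog '[{"linear":[-0.01,0,0.04],"roll":0},{"linear":[-0.01,0,0.04],"roll":0},{"linear":[0,0,0],"roll":0}]'; python3 -m jog '[{"linear":[-0.01,0,0.03],"roll":0},{"linear":[0,0,0],"roll":0}]'
```

```text
time_s: 38.3
position: [0.5031, -0.2638, 0.1176]
tool_rot: [[-0.868, 0.496, 0.01], [0.496, 0.868, -0.008], [-0.012, -0.002, -1.0]]
ft_force: [-0.0, -0.2, 26.6]
grip_width: -0.0001
gripper_force: 11.7
time_s: 38.47
position: [0.504, -0.2644, 0.1175]
tool_rot: [[-0.868, 0.496, 0.012], [0.496, 0.868, -0.009], [-0.015, -0.002, -1.0]]
ft_force: [-0.8, 0.1, 33.2]
grip_width: 0.0001
gripper_force: 14.7
```

```bash
python3 -c "
from m import *
s=env.observe();f=np.array(s['ft_force']);m=-np.array(s['wrist_torque']);print('fX',f@X,'fY',f@Y,f[2],'mX',m@X,'mY',m@Y,'rx',m@Y/f[2],'ry',m@X/f[2])
im=snap('side','s28.png');g=cv2.cvtColor(im,cv2.COLOR_BGR2GRAY)
for y in range(200,246,2): print(y,' '.join(f'{x:3d}' for x in g[y,318:390:2]))
"
```

```text
fX -0.7450436758014995 fY -0.33934784100829557 33.160969029270156 mX -0.06934416295846668 mY 0.3084409907552904 rx 0.009301326221288621 ry -0.002091138015214777
200 140 138 137 141 142 124 126 164 114  22  26  26  26  24  18  20  14  91  86  51  51  53  21 181  91 204 195 195 193 195 193 216 227 225 226 226
202 145 140 122  97  83  71  65  43  26  25  27  28  27  25  29  28  23 143  84  52  52  52  19 183  87 204 197 196 194 195 194 187 217 228 226 226
204  20  19  20  23  23  29  27  29  28  27  28  28  30  29  27  27  24 142  86  47  47  52  53 182  89 205 197 195 196 195 194 194 190 180 229 226
206  28  26  28  28  28  27  27  27  27  27  28  28  24  29  28  27  24 143  61  48  43  50  50 183  93 210 202 199 195 195 194 195 194 194 196 227
208  26  28  27  24  26  26  26  27  25  25  27  28  26  28  28  26  25 142  65  23  35  37  45 181  74 149 137 187 197 195 197 195 195 195 191 193
210  28  25  26  28  29  29  28  28  25  28  26  25  28  26  25  23  18  33 146 191 160 163 154 170 180 188 200 152 200 195 195 193 196 194 191 190
212  27  25  28  26  26  27  26  28  27  24  26  21
[... 1764 characters left out ...]
 231 250 248 222 230 218 214 213 216 210 212 180 107 173 177 179 179 180 182 178 182 221 228 198 232 196 107
238 116 235 234 232 232 250 247 221 229 221 211 215 216 219 214 218 222 225 185 213 215 160 162 178 185 189 194 178 146  96  59  63 200 180 150 182
240 248 248 218 225 218 212 215 215 213 224 220 223 210 223 175 182 178 170 173 210 212 178 163 159  73  44  28  51  83 176 173 191 196 163 151 165
242 160 214 209 214 218 218 238 222 205 178 181 168 174 175 174 175 177 173 174 227 210 203 162 151 175 173 178 188 186 183 179 199 177 148 174 130
244 136 209 208 226 181 177 180 173 174 177 176 177 174 180 175 176 176 177 173 174 202 217 172 161 176 181 181 182 181 181 190 193 160 167 184 120
```

Both drives are home: stiff at over 30 N, and the tops are consistent. Now the bar: back to the tab.

```bash
python3 -m jog '[{"linear":[0,0,-0.8],"roll":0},{"linear":[0,0,-0.8],"roll":0},{"linear":[0,0,-0.8],"roll":0},{"linear":[0,0,-0.8],"roll":0},{"linear":[0,0,0],"roll":0},{"linear":[0,0,0],"roll":0}]' 0 20; python3 -c "
from m import *
go([.5823,-.3490,.1661],False)"
```

```text
time_s: 39.02
position: [0.501, -0.2619, 0.2412]
tool_rot: [[-0.868, 0.496, 0.003], [0.496, 0.869, -0.002], [-0.004, -0.001, -1.0]]
ft_force: [0.5, 0.3, -0.1]
grip_width: 0.0429
gripper_force: 0.0
shift units [-2.84 -0.88  1.89] tooly ang 60.29 t 39.02
```

```bash
python3 -m jog '[{"linear":[-0.71,-0.22,0],"roll":0},{"linear":[-0.71,-0.22,0],"roll":0},{"linear":[-0.71,-0.22,0],"roll":0},{"linear":[-0.71,-0.22,0],"roll":0},{"linear":[0,0,0],"roll":0},{"linear":[0,0,0.6],"roll":0},{"linear":[0,0,0.6],"roll":0},{"linear":[0,0,0.5],"roll":0},{"linear":[0,0,0.2],"roll":0},{"linear":[0,0,0],"roll":0}]'; python3 -c "
from m import *
go([.5823,-.3490,.1661],False)"; python3 -m jog '[{"linear":[0,0,0],"roll":0},{"linear":[0,0,0],"roll":0},{"linear":[0,0,0],"roll":0},{"linear":[0,0,0],"roll":0},{"linear":[0,0,0],"roll":0},{"linear":[0,0,0],"roll":0}]' -1 20
```

```text
time_s: 39.85
position: [0.5808, -0.3475, 0.1607]
tool_rot: [[-0.869, 0.496, -0.004], [0.496, 0.869, 0.004], [0.006, 0.001, -1.0]]
ft_force: [0.1, 0.0, 0.7]
grip_width: 0.0429
gripper_force: 0.0
shift units [-0.05 -0.01 -0.14] tooly ang 60.29 t 39.85
time_s: 40.35
position: [0.5824, -0.349, 0.165]
tool_rot: [[-0.869, 0.496, 0.002], [0.496, 0.869, -0.002], [-0.003, -0.001, -1.0]]
ft_force: [1.0, -2.8, 5.0]
grip_width: 0.0087
gripper_force: 22.9
```

```bash
python3 -m jog '[{"linear":[0.22,0,-0.15],"roll":0},{"linear":[0.24,0,-0.13],"roll":0},{"linear":[0.25,0,-0.1],"roll":0},{"linear":[0.26,0,-0.07],"roll":0},{"linear":[0.27,0,-0.04],"roll":0},{"linear":[0.27,0,-0.01],"roll":0},{"linear":[0.27,0,0.02],"roll":0},{"linear":[0.26,0,0.05],"roll":0},{"linear":[0.26,0,0.08],"roll":0},{"linear":[0.24,0,0.11],"roll":0},{"linear":[0.23,0,0.14],"roll":0},{"linear":[0.21,0,0.17],"roll":0}]'; python3 -m jog '[{"linear":[0.1,0,0.1],"roll":0},{"linear":[0.1,0,0.1],"roll":0},{"linear":[0.09,0,0.1],"roll":0},{"linear":[0,0,0],"roll":0},{"linear":[0,0,0],"roll":0}]'; python3 -c "
from m import *
go(tabp(0,82)); go(tabp(.22,82))"
```

```text
time_s: 41.35
position: [0.4774, -0.2896, 0.1629]
tool_rot: [[-0.869, 0.496, 0.001], [0.496, 0.869, -0.003], [-0.002, -0.002, -1.0]]
ft_force: [-7.5, -1.5, 13.2]
grip_width: 0.0092
gripper_force: 30.2
time_s: 41.77
position: [0.4663, -0.2832, 0.1498]
tool_rot: [[-0.869, 0.496, -0.003], [0.496, 0.869, -0.0], [0.003, -0.002, -1.0]]
ft_force: [-11.5, -0.5, 10.4]
grip_width: 0.0089
gripper_force: 31.9
shift units [ 0.07 -0.01  0.05] tooly ang 60.29 t 41.77
shift units [-0.27 -0.01 -0.32] tooly ang 60.29 t 41.77
```

```bash
python3 -m jog '[{"linear":[0.06,0,0.07],"roll":0},{"linear":[0.04,0,0.06],"roll":0},{"linear":[0,0,0],"roll":0},{"linear":[0,0,0],"roll":0}]'; python3 -m jog '[{"linear":[0.04,0,0.06],"roll":0},{"linear":[0.02,0,0.04],"roll":0},{"linear":[0,0,0],"roll":0},{"linear":[0,0,0],"roll":0}]'; python3 -c "
from m import *
go(tabp(0,82)); im=snap('side','s30.png')
k=cv2.cvtColor(im,cv2.COLOR_BGR2GRAY)"
```

```text
time_s: 42.1
position: [0.4628, -0.2812, 0.1446]
tool_rot: [[-0.869, 0.496, -0.004], [0.496, 0.869, -0.0], [0.003, -0.002, -1.0]]
ft_force: [-11.9, -0.8, 10.6]
grip_width: 0.0094
gripper_force: 32.4
time_s: 42.43
position: [0.4614, -0.2805, 0.142]
tool_rot: [[-0.869, 0.495, -0.001], [0.495, 0.869, -0.002], [-0.0, -0.002, -1.0]]
ft_force: [-10.7, 0.9, 18.8]
grip_width: 0.0092
gripper_force: 33.8
shift units [-0.06 -0.01 -0.14] tooly ang 60.3 t 42.43
```

```bash
python3 -m jog '[{"linear":[0.03,0,0.05],"roll":0},{"linear":[0.01,0,0.03],"roll":0},{"linear":[0,0,0],"roll":0},{"linear":[0,0,0],"roll":0}]'; python3 -m jog '[{"linear":[0,0,0],"roll":0},{"linear":[0,0,0],"roll":0},{"linear":[0,0,0],"roll":0},{"linear":[0,0,0],"roll":0},{"linear":[0,0,-0.4],"roll":0},{"linear":[0,0,-0.8],"roll":0},{"linear":[0,0,-0.8],"roll":0},{"linear":[0,0,-0.8],"roll":0},{"linear":[0,0,0],"roll":0},{"linear":[0,0,0],"roll":0}]' 0 20; python3 -c "
from m import *
im=snap('side','s31.png');g=cv2.cvtColor(im,cv2.COLOR_BGR2GRAY)
ini=cv2.cvtColor(cv2.imread('pics/side0.png'),cv2.COLOR_BGR2GRAY)
sh=np.array([-2.5,-1.8])
for a in(0,.05,.1,.2):
  b=[]
  for yy in(-.081,0,.081):
    x,z=-.045*np.cos(a)+.0535*np.sin(a), .045*np.sin(a)+.0535*np.cos(a); b.append((proj('side',H+x*xb+z*zb+yy*Y)).tolist())
  print(a,'bar',b,'tab end',proj('side',tabp(a,93.5)).tolist())
for y in range(184,246,2): print(y,' '.join(f'{x:3d}' for x in g[y,310:380:2]))
"
```

```text
time_s: 42.82
position: [0.4615, -0.2806, 0.1417]
tool_rot: [[-0.869, 0.495, 0.004], [0.495, 0.869, -0.006], [-0.007, -0.004, -1.0]]
ft_force: [-11.8, 2.4, 37.7]
grip_width: 0.0093
gripper_force: 36.2
time_s: 43.65
position: [0.4617, -0.2797, 0.2494]
tool_rot: [[-0.869, 0.495, 0.002], [0.495, 0.869, -0.002], [-0.002, -0.0, -1.0]]
ft_force: [-0.6, -0.2, -0.4]
grip_width: 0.0433
gripper_force: 0.0
0 bar [[328.1, 244.8], [345.0, 218.8], [359.1, 197.0]] tab end [335.6, 197.3]
0.05 bar [[329.1, 243.3], [345.9, 217.3], [360.0, 195.5]] tab end [337.7, 195.5]
0.1 bar [[330.2, 241.8], [347.0, 215.9], [361.1, 194.2]] tab end [339.9, 193.8]
0.2 bar [[332.8, 239.0], [349.4, 213.2], [363.3, 191.6]] tab end [344.7, 190.7]
184 125 122 122 122 121 122 120 108 101  76  13  20  21  19  11  88 213 194 194 192 194 192 193 192 182 215 229 227 227 228 229 228 227 226 226
186 117 116 116 116 115 121 113  92 106 104  27  20  18  22  19  13   0 186 195 192 193 195 192 194 193 192 178 231 226 226 225 226 225 226 226
188 145 146 141 137 138 128 127 125 122 124  80  18  20  19  22  20  19   0 189 194 193 195 19
[... 3381 characters left out ...]
 125 129 231 232 239 232 209 184 143  44 170 184 228 230 217 213 213 215 209 212 180 107 172 179 155 157 162 184 180 183 204
238 121 120 127 126 115 234 234 232 234 211 195 145 138 204 192 191 213 220 215 219 221 226 185 212 215 160 162 178 183 167 172 159 127  95  49
240 124 121 121 125 248 247 218 226 208 201 165 126 219 229 192 198 172 212 176 181 178 171 172 210 212 179 163 160  71  35  17  44 100 105 105
242  94  94  93 142 160 213 208 205 203 183 129 213 206 179 165 150 156 155 170 175 177 173 173 227 210 202 163 154 140 114 116 115 111 104 175
244 169 162 154 146 136 209 207 226 215 157 132 178 174 177 178 160 154 160 153 178 176 176 173 176 202 216 171 163 124 110 108 102 153 182 182
```

```bash
python3 -c "
from rig import env
print(env.close_job())"
```

```text
the job is handed in; nothing more can be done
None
```

I handed the job in at about 44 s: both drives are pushed home in their own bays and the bar is swung forward to its stop; no verdict came back, and I judged both by stiff contact and camera estimates, not by direct measurement.

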